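Pack the throwing scrapers into their clip-lid tub

ROBOT

A 6-joint arm with a two-finger parallel gripper is mounted at the origin on the work surface. World frame = base frame: x ahead of the robot, y to its left, z up, the work surface at z = 0. Lengths are in m, angles in rad, forces in N, time in s.
With the tool pointing down it reaches from about 0.4 to 0.825 m from the base axis. Payload 7 kg.
Tool frame: the origin (TCP) lies at the very end of the fingers, on their centre line; the grasp point (between the pads) lies 19 mm behind it; z points along the fingers, y is the direction in which the jaws open and shut (so a half turn about z gives the same grasp; the last joint's range is limited). The gripper opens to 88 mm and grips with 3 to 60 N. Pads are 19 mm wide; open, the fingers measure 130 mm over their backs; the gripper's body (78 mm by 193 mm) begins 47 mm behind the grasp point.
Start: joints at [1.445, 0.359, 0.012, 0, -1.224, -0.288], TCP at [0.271, 0.618, 0.203] pointing down, gripper open.
Joint ranges: [-3.07, 3.07], [-1.43, 2.12], [-1.02, 1.25], [-3.03, 1.67], [-3.05, -0], [-3.03, 3.03]. Speed limits (rad/s): [2.39, 2.39, 3.01, 3.14, 3.14, 3.14].

INTERFACE

Orientations are given as [roll, pitch, yaw] about the fixed x, y, z axes, in that order (R = Rz(yaw) Ry(pitch) Rx(roll)).
In Python, from station import arm gives the robot as it stands.
- The arm moves only by the shell command python3 -m inch 'ROWS' [FORCE]. ROWS is text: rows parted by semicolons, each of 7 numbers parted by spaces: the closure, from 0 (fully open) to 1 (shut), then the shift along the tool's x, y, z each as a share of 300 mm, from -1 to 1, then the turn, a rotation vector about the tool's x, y, z each as a share of 60 degrees, from -1 to 1. In form: grip tx ty tz rx ry rz; .... A call has 1 to 12 rows; each row is the pose to reach, as a shift and turn from the pose commanded when the call began, along the tool's axes at that moment; what a row does not reach only later rows make up. A row lasts 1/10 s, in which the tool goes at most 50 mm and 8.59 degrees, less where a joint would pass 70% of its speed; a pose out of reach is approached as far as the arm can. A call with a number of a shift or a turn outside -1 to 1 is refused whole. A call with a gripper value outside its range is refused whole. The fingers move at their own pace and stop on an object; FORCE is the grip in N (left out, the last holds). Time passes only in rows, so rows that repeat a pose let the fingers close. It gives the time, the measured TCP pose, the force and the opening at its end, in the units of the state.
- arm.get_state(): the state, without advancing time (a new reading comes with each control period).
- arm.grab_frame(name): name is "scene" or "top" or "wrist"; returns a dict with "img" (384x512x3 uint8, red, green, blue), "range_z" (384x512 float32, m along the optical axis (not along the pixel's ray), 0 where there is no reading), "fx", "fy", "cx", "cy" (pixels), "dist" ([k1, k2, p1, p2, k3] as OpenCV has them; the pictures are not rectified), "extrinsics" (4x4, takes a point from world to camera coordinates); the wrist camera has in their place "tool_from_camera" (4x4, takes a point from camera to tool coordinates, whose origin is the TCP and whose axes are the flange's). Camera axes: x right, y up, looking along -z (the intrinsics and any distortion apply to the point x, -y, -z); pixel columns grow to the right and rows downward; lengths in m; the calibration is good to about 2 mm. A picture is of the moment at which its call begins: read the wrist's pose just before it.
- arm.job_done(): hands the job in, once; it reports no verdict.
The state is a dict: "t": time; "q": joint angles; "qd": joint speeds; "joint_efforts": joint torques, N m; "eef_pos": TCP position; "ee_rot": TCP orientation; "force": force on the tool from outside, world axes, zero at the start; "moment": the same for the moment, N m; "width": finger opening in m.
Only numpy, scipy, OpenCV 4.12 (cv2) and the standard library are available. Lean on these libraries where they do the work, as an engineer would, in place of code of your own. Each camera call takes 0.05 s, during which the arm holds its last target.

TASK

Pack up the scrapers beside the wheel: pull every yellow scraper out of the rinse caddy and slide it blade first, fully home, into a slot of its own in the tub's rack. When all are in, put the lid on the tub and press it down until both catches snap over its flange. Do not knock over the glass jar or the stacked terracotta pots.

Things in the scene. Friction and masses are not known exactly. Their poses are not given: they have to be found in the camera images.
- tub: Open grey rectangular tub fixed to the bench, 240 (its x) x 96 (its y) x 66 mm high. Origin at the centre of its underside, z up. Mouth inside the rim 232 x 88 mm. A plywood rack inside takes the scrapers. Halfway along each long side stands a black sprung catch, 50 mm long, 89 mm high, whose nose hangs 5 mm in over the seated lid's flange.
- rack (a point): Centre of the top of the tub's slotted rack, 40 mm above the tub's origin, tub's axes. Five parallel slots lie at x = -84, -42, 0, 42 and 84 mm from it (y = 0), each 11 mm wide (along x), 46 mm long (along y) and 34 mm deep (floor 6 mm above the bench). One scraper fits in each.
- lid: Loose grey cover for the tub, hollow below, 107 mm high with its grip, about 180 g, standing on the bench at first. Origin at the centre of its lower edge, z up, long side along x. Walls 224 x 82 mm outside, 218 x 76 mm inside, roof 75 mm up (72 mm inside). A flange round it, 242 x 103 x 4 mm, has its underside 24 mm above the origin.
- lid_grip (a point): Middle of the black grip bar on the lid's roof, 91 mm above the lid's origin, the lid's axes. The bar is 60 mm long (x), 14 mm thick (y), 32 mm high (75 to 107 mm above the lid's origin).
- rim (a point): Centre of the tub's rim, 66 mm above its origin, tub's axes. Seated, the lid's flange lies on the rim, its lower 24 mm inside the mouth (3 to 4 mm clearance all round), its origin 42 mm above the tub's, axes parallel (either way round). Lowered, it first rests on the catch noses some 14 to 18 mm higher; 10 to 20 N down on its middle snaps it home.
- caddy: White stoneware rinse caddy, a block fixed to the bench, 194 (x) x 124 (y) x 60 mm high, origin at the centre of its underside, z up. Six wells at x = -64, 0 and 64, y = +-28 mm, each 14 mm (x) by 42 mm (y) wide and 52 mm deep; three to five of them hold a scraper, which stands loosely and may lean a little.
- scraper1: Yellow plastic scraper (all are alike), 98 mm long, 40 g; some may be absent. Origin at the middle of the blade's lower edge, z up along the scraper to the handle, x across its flat faces. Blade 36 mm wide (y), 5 mm thick (x), from 0 to 60 mm; handle 24 mm wide (y), 12 mm thick (x), from 58 to 98 mm. Stands upright in the caddy at the start.
- scraper2: Yellow plastic scraper (all are alike), 98 mm long, 40 g; some may be absent. Origin at the middle of the blade's lower edge, z up along the scraper to the handle, x across its flat faces. Blade 36 mm wide (y), 5 mm thick (x), from 0 to 60 mm; handle 24 mm wide (y), 12 mm thick (x), from 58 to 98 mm. Stands upright in the caddy at the start.
- scraper3: Yellow plastic scraper (all are alike), 98 mm long, 40 g; some may be absent. Origin at the middle of the blade's lower edge, z up along the scraper to the handle, x across its flat faces. Blade 36 mm wide (y), 5 mm thick (x), from 0 to 60 mm; handle 24 mm wide (y), 12 mm thick (x), from 58 to 98 mm. Stands upright in the caddy at the start.
- scraper4: Yellow plastic scraper (all are alike), 98 mm long, 40 g; some may be absent. Origin at the middle of the blade's lower edge, z up along the scraper to the handle, x across its flat faces. Blade 36 mm wide (y), 5 mm thick (x), from 0 to 60 mm; handle 24 mm wide (y), 12 mm thick (x), from 58 to 98 mm. Stands upright in the caddy at the start.
- scraper5: Yellow plastic scraper (all are alike), 98 mm long, 40 g; some may be absent. Origin at the middle of the blade's lower edge, z up along the scraper to the handle, x across its flat faces. Blade 36 mm wide (y), 5 mm thick (x), from 0 to 60 mm; handle 24 mm wide (y), 12 mm thick (x), from 58 to 98 mm. Stands upright in the caddy at the start.
- scraper6: Yellow plastic scraper (all are alike), 98 mm long, 40 g; some may be absent. Origin at the middle of the blade's lower edge, z up along the scraper to the handle, x across its flat faces. Blade 36 mm wide (y), 5 mm thick (x), from 0 to 60 mm; handle 24 mm wide (y), 12 mm thick (x), from 58 to 98 mm. Stands upright in the caddy at the start.
- catch_left (a joint): Sprung catch on the tub's +y side: 0 m at rest or snapped over the lid; pushed outwards up to 0.010 m while the flange passes.
- catch_right (a joint): The same on the tub's -y side.
- jar: Bystander: closed glass jar, 64 mm across, 100 mm high; origin under its centre, z up.
- pots: Bystander: two small terracotta pots stacked one inside the other, 72 mm across, 84 mm high; origin under the centre, z up.
Not all that is in view belongs to the job. Leave any pink or turquoise look-alike of the scraper1 alone.

How it is judged:
By the outcome, as a careful person would: the job done as asked, in the order asked, and still so for the second after the job is handed in, with the robot touching nothing.
Of scraper1, scraper2, scraper3, scraper4, scraper5, scraper6 only 3 to 5 are there at a start; the rules pass over those that are not, and their reading is None.
At some moment in a run one of lid may be knocked a few centimetres aside while the robot is not near it.
It also fails if it takes over 210 s, if anything falls off the work surface, if the arm or the gripper's body presses on something with over 40 N, if the wrist force passes 120 N, or if a joint passes its speed limit or range.

## Working session

There is one attempt and no reset: what is moved stays moved. The work goes in short steps, Python scripts to look and compute and a shell command to move; the robot and the scene stay as the last step left them, time stands still between calls to the robot, and variables do not carry over. Pictures are saved under pics/ and viewed, and the job is handed in when it is done.

```bash
ls; mkdir -p pics
python3 - <<'E'
from station import arm
import cv2
s=arm.get_state(); print(s)
for n in ["scene","top","wrist"]:
    f=arm.grab_frame(n); cv2.imwrite(f"pics/{n}0.png",f["img"][:,:,::-1])
    print(n,f["fx"],f["fy"],f["cx"],f["cy"],f["dist"],f.get("extrinsics",f.get("tool_from_camera")))
E
```

```text
pics
{'t': 0.0, 'q': array([ 1.44509710e+00,  3.59381855e-01,  1.10634858e-02, -3.56905263e-04,
       -1.22406043e+00, -2.88098228e-01]), 'qd': array([ 0.00053747,  0.00211147, -0.00029123,  0.00124606,  0.00042059,
        0.00099812]), 'joint_efforts': array([-1.33876292e-03, -5.82723141e+01,  2.93048537e+01,  6.99690789e+00,
        6.72890237e-03, -1.82873127e-04]), 'eef_pos': array([0.27122634, 0.61754998, 0.20192675]), 'ee_rot': array([ 3.13998006e+00, -1.27986964e-04, -4.13918902e-01]), 'force': array([0.17572174, 0.12928931, 0.29369368]), 'moment': array([-0.00577777, -0.00902135,  0.07860514]), 'width': 0.08773495064099815}
scene 489.0833635015509 489.0833635015509 258.44729353698284 186.41459504774792 [-0.00953589  0.          0.          0.          0.        ] [[ 0.14896487  0.98870219 -0.01665653 -0.07070407]
 [-0.71505189  0.11933907  0.68880983  0.33699984]
 [ 0.68301556 -0.09069818  0.7247507  -1.57900547]
 [ 0.          0.          0.          1.        ]]
top 446.436250006929 446.436250006929 244.66240673032468 186.87769034997874 [-0.06697576  0.          0.          0.          0.        ] [[-0.0090253  -0.9993058  -0.0361451   0.03126636]
 [ 0.99451783 -0.01273611  0.1037886  -0.572544  ]
 [-0.1041769  -0.03501023  0.99394238 -1.00934619]
 [ 0.          0.          0.          1.        ]]
wrist 307.10837081836814 307.10837081836814 257.7900444818479 191.18889516409683 [-0.07729857  0.          0.          0.          0.        ] [[-7.73842716e-04  9.60741122e-01  2.77445304e-01  7.48455273e-02]
 [ 9.99999514e-01  5.73956111e-04  8.01668289e-04 -3.39781639e-04]
 [ 6.10954264e-04  2.77445790e-01 -9.60741100e-01 -1.81647459e-01]
 [ 0.00000000e+00  0.00000000e+00  0.00000000e+00  1.00000000e+00]]
```

View pics/scene0.png

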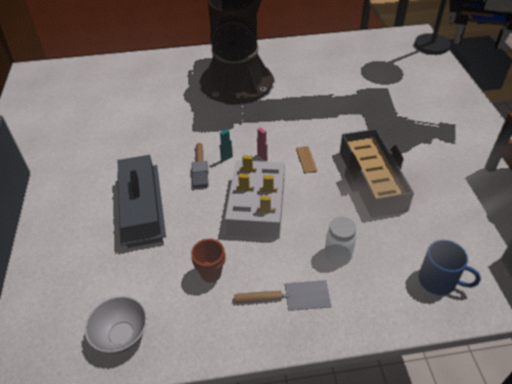

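View pics/top0.png

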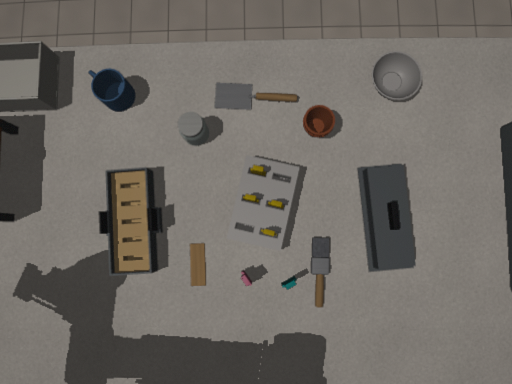

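View pics/wrist0.png

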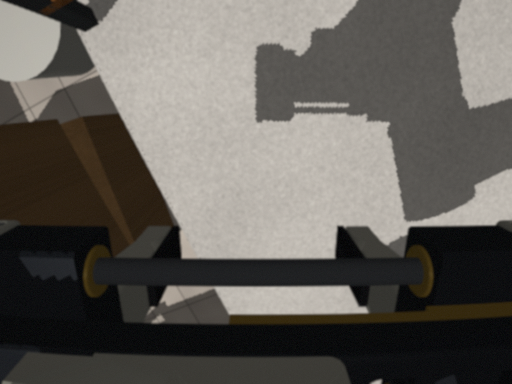

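```bash
cat > h.py <<'E'
from station import arm
import numpy as np, cv2
from scipy.spatial.transform import Rotation as R
def pose():
    s=arm.get_state(); T=np.eye(4); T[:3,:3]=R.from_euler('xyz',s['ee_rot']).as_matrix(); T[:3,3]=s['eef_pos']; return T
def grab(n,save=None):
    T=pose(); f=arm.grab_frame(n)
    f['c2w']=T@f['tool_from_camera'] if n=='wrist' else np.linalg.inv(f['extrinsics'])
    f['K']=np.array([[f['fx'],0,f['cx']],[0,f['fy'],f['cy']],[0,0,1.]])
    if save: cv2.imwrite(f'pics/{save}.png',f['img'][:,:,::-1])
    f['hsv']=cv2.cvtColor(f['img'],cv2.COLOR_RGB2HSV)
    return f
def rays(f,uv):
    p=cv2.undistortPoints(np.asarray(uv,float).reshape(-1,1,2),f['K'],np.array(f['dist'],float))[:,0]
    return np.c_[p[:,0],-p[:,1],-np.ones(len(p))]
def onplane(f,uv,z):
    d=rays(f,uv)@f['c2w'][:3,:3].T; o=f['c2w'][:3,3]
    return o+d*((z-o[2])/d[:,2])[:,None]
def cloud(f,mask):
    v,u=np.nonzero(mask&(f['range_z']>0)); d=rays(f,np.c_[u,v])*f['range_z'][v,u][:,None]
    return d@f['c2w'][:3,:3].T+f['c2w'][:3,3],np.c_[u,v]
def rect(pts):
    (c,(w,h),a)=cv2.minAreaRect(np.asarray(pts[:,:2]*1000,np.float32))
    if w<h: w,h,a=h,w,a+90
    return np.round(c,1),round(w,1),round(h,1),round((a+90)%180-90,1)
def project(f,P):
    W=np.linalg.inv(f['c2w']); p=np.asarray(P)@W[:3,:3].T+W[:3,3]; p=p*[1,-1,-1]
    return cv2.projectPoints(p,np.zeros(3),np.zeros(3),f['K'],np.array(f['dist'],float))[0][:,0]
E
python3 - <<'E'
from h import *
f=grab('top'); hs=f['hsv']; H,S,V=hs[...,0],hs[...,1],hs[...,2]
full=np.ones(H.shape,bool)
u=np.arange(512)[None,:]+0*H; v=np.arange(384)[:,None]+0*H
P=np.zeros(H.shape+(3,)); C,uv=cloud(f,full); P[uv[:,1],uv[:,0]]=C
z=P[...,2]
print('table z',np.median(z[300:310,420:480]),np.std(z[300:310,420:480]))
def box(a,b,c,d): return (u>a)&(u<b)&(v>c)&(v<d)
m=box(350,425,150,280)&(z>.065)&(z<.085); print('lid roof',m.sum(),np.median(z[m]),rect(P[m]))
m=box(350,425,150,280)&(z>.095); print('grip',m.sum(),np.median(z[m]),rect(P[m]))
m=box(350,425,150,280)&(z>.018)&(z<.1);print('lid all',rect(P[m]))
m=box(95,165,150,290)&(z>.055)&(z<.075)&(S<100); print('rim',m.sum(),np.median(z[m]),rect(P[m]))
m=box(95,165,150,290)&(z>.030)&(z<.050)&(S>60); print('rack',m.sum(),np.median(z[m]),rect(P[m]))
m=box(90,170,150,290)&(z>.08); print('catches',m.sum(),np.median(z[m]),rect(P[m]))
m=box(225,310,140,260)&(z>.05)&(z<.067)&(S<100); print('caddy',m.sum(),np.median(z[m]),rect(P[m]))
y=((H>20)&(H<35)&(S>150)&(V>60)&box(225,310,140,260)).astype(np.uint8)
n,l,st,ce=cv2.connectedComponentsWithStats(y)
for i in range(1,n):
    if st[i,4]<10: continue
    m=l==i; print('yellow',ce[i],st[i],np.median(z[m]),np.percentile(z[m],90)); mm=m&(z>.095); print('  ',mm.sum(),rect(P[mm]) if mm.sum()>3 else '')
for nm,b in (('jar',box(170,215,100,150)),('pots',box(295,340,95,145))):
    m=b&(z>.05); print(nm,rect(P[m]),np.percentile(z[m],95))
# pink/turq
m=box(235,260,260,295)&(z>.02);print('pink',rect(P[m]),z[m].max())
m=box(275,310,265,295)&(z>.02);print('turq',rect(P[m]),z[m].max())
E
```

```text
table z 0.0005720352451730193 0.0018679833938782934
lid roof 3620 0.07530890717190408 (array([ 499.5, -297.8]), 225.4, 85.0, 4.0)
grip 227 0.10643732886444424 (array([ 500.2, -298.4]), 60.2, 16.3, 4.9)
lid all (array([ 500. , -296.9]), 244.5, 105.4, 4.9)
rim 809 0.06485084759138993 (array([496.1, 287.3]), 242.5, 113.1, 2.8)
rack 3081 0.03996001585829134 (array([496.9, 283.7]), 233.6, 102.7, 3.3)
catches 193 0.08613861382616006 (array([496.2, 290. ]), 118.3, 49.4, -86.0)
caddy 3967 0.0601314301154543 (array([535.9, -16.3]), 194.4, 124.4, -13.8)
yellow [257.21052632 168.77631579] [250 165  14   8  76] 0.1047425960838454 0.10734577559282743
   57 (array([606.2,  -5.9]), 23.3, 10.3, 77.1)
yellow [250.24358974 197.58974359] [243 194  16   8  78] 0.10493471150505607 0.10766937600933377
   55 (array([542.9,  11.1]), 22.3, 11.1, 82.5)
yellow [275.55   203.5375] [268 200  16   8  80] 0.1050374386050863 0.10761720421727487
   57 (array([529.3, -44.6]), 22.5, 10.9, 79.9)
yellow [268.38095238 231.85714286] [261 229  15   7  63] 0.10538958506200513 0.10803375754529092
   56 (array([467.8, -27.5]), 23.3, 10.3, 75.2)
jar (array([706.2, 142.6]), 58.4, 57.0, 64.3) 0.10226495855194884
pots (array([ 715.1, -144.3]), 69.8, 68.8, 0.9) 0.08578765791923088
pink (array([366.1,  23.5]), 35.4, 11.9, 33.2) 0.10189301672436091
turq (array([356. , -72.2]), 35.2, 12.2, -64.2) 0.1012571722162372
```

```bash
cat > go.py <<'E'
# prints shares for target x y z yawdeg (tool down), mm
import sys; from h import *
x,y,z,yw=map(float,sys.argv[1:5]); T=pose()
Rt=R.from_euler('xyz',[180,0,yw],degrees=True).as_matrix()
d=T[:3,:3].T@(np.array([x,y,z])/1000-T[:3,3])/.3
r=R.from_matrix(T[:3,:3].T@Rt).as_rotvec(degrees=True)/60
s=arm.get_state()
print(np.round(d,4),np.round(r,4),'now',np.round(T[:3,3]*1000,1),np.round(np.degrees(s['ee_rot']),2),'F',np.round(s['force'],1),'w',round(s['width']*1000,1),'t',s['t'])
E
python3 go.py 496 360 220 -86.5
```

```text
[ 1.0312  0.4855 -0.0585] [ 8.0000e-04 -6.0000e-04  1.0465e+00] now [271.3 617.8 202.3] [ 1.7994e+02 -1.0000e-02 -2.3710e+01] F [-0.4  0.8 -0.3] w 87.9 t 0.2
```

```bash
python3 -m inch '0.55 0.25 0.12 -0.058 0 0 0.25; 0.55 0.5 0.24 -0.058 0 0 0.5; 0.55 0.75 0.36 -0.058 0 0 0.75; 0.55 1 0.4855 -0.058 0 0 1; 0.55 1 0.4855 -0.058 0 0 1; 0.55 1 0.4855 -0.058 0 0 1; 0.55 1 0.4855 -0.058 0 0 1; 0.55 1 0.4855 -0.058 0 0 1; 0.55 1 0.4855 -0.058 0 0 1; 0.55 1 0.4855 -0.058 0 0 1; 0.55 1 0.4855 -0.058 0 0 1' 20; python3 go.py 496 360 220 -86.5
```

```text
t: 1.3
eef_pos: [0.4869, 0.3649, 0.2202]
ee_rot: [3.141, -0.0, -1.459]
force: [-0.2, -1.2, -0.3]
width: 0.0396
[ 0.0195 -0.0283  0.0005] [ 0.0001 -0.      0.0486] now [486.9 364.9 220.2] [179.99  -0.   -83.59] F [-0.2 -1.2 -0.3] w 39.6 t 1.3
```

```bash
python3 -m inch '0.55 0.02 -0.028 0 0 0 0.048; 0.55 0.02 -0.028 0 0 0 0.048;0.55 0.02 -0.028 0 0 0 0.048;0.55 0.02 -0.028 0 0 0 0.048'
python3 - <<'E'
from h import *
f=grab('wrist','w1')
print(np.round(pose(),4))
P=np.zeros(f['img'].shape); C,uv=cloud(f,np.ones(P.shape[:2],bool)); P[uv[:,1],uv[:,0]]=C
np.save('P.npy',P); z=P[...,2]; print(np.percentile(z[(z>-.01)&(z<.02)],[5,50,95]))
E
```

```text
t: 1.7
eef_pos: [0.4961, 0.3594, 0.2202]
ee_rot: [3.141, -0.0, -1.509]
force: [0.8, 0.1, 0.0]
width: 0.0393
[[ 0.061  -0.9981 -0.      0.4961]
 [-0.9981 -0.061   0.      0.3594]
 [-0.      0.     -1.      0.2203]
 [ 0.      0.      0.      1.    ]]
[-0.00156805 -0.00014237  0.0014557 ]
```

View pics/w1.png

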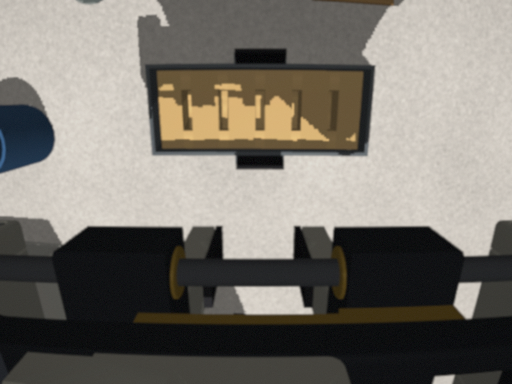

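Tub fully visible, cols 148–374, rows 64–156; slots at cols ~187, 223, 260, 297, 334. Measuring slots and rim.

Run:
```python
from h import *
P=np.load('P.npy'); z=P[...,2]; img=cv2.imread('pics/w1.png'); 
u=np.arange(512)[None,:]+np.zeros(z.shape); v=np.arange(384)[:,None]+np.zeros(z.shape)
b=(u>140)&(u<385)&(v>55)&(v<162)
m=b&(z>.059)&(z<.072); print('rim',np.median(z[m]),rect(P[m]))
m=b&(z>.02)&(z<.09);print('tub',rect(P[m]))
m=(u>140)&(u<385)&(v>40)&(v<175)&(z>.083); print('catch',np.median(z[m]),rect(P[m]),z[m].max())
for s in (P[m&(v<100)],P[m&(v>100)]): print(rect(s),s.mean(0))
m=((u>165)&(u<355)&(v>75)&(v<145)&(z<.034)).astype(np.uint8)
n,l,st,ce=cv2.connectedComponentsWithStats(m)
for i in range(1,n):
    if st[i,4]>40: print('slot',ce[i],st[i],rect(P[l==i]),np.median(z[l==i]))
# top slot edges by color on plane: use dark mask
```

```text
rim 0.06555605777399387 (array([498.4, 292.7]), 241.3, 96.3, 3.4)
tub (array([498.4, 293.4]), 241.3, 121.1, 3.4)
catch 0.08722833654995255 (array([498.3, 292.7]), 118.7, 49.3, -86.9) 0.0900656853342987
(array([501.1, 238. ]), 49.2, 8.8, 3.6) [0.5010204  0.23756481 0.0867792 ]
(array([495.3, 347.8]), 49.3, 8.0, 3.3) [0.49535998 0.34801641 0.08679694]
slot [187.12202381 109.47916667] [182  90  11  40 336] (array([303.3, 142.3]), 668.4, 44.7, 29.0) 0.012859980058529008
slot [223.25360231 109.3054755 ] [219  90  10  40 347] (array([282.7, 142. ]), 631.2, 44.1, 30.7) 0.006369248373651604
slot [259.2   109.008] [255  90  10  40 375] (array([262. , 141.4]), 593.8, 44.6, 32.7) 0.0059323430147246725
slot [295.69166667 109.48055556] [291  90  11  41 360] (array([240.5, 140.6]), 555.3, 44.0, 34.8) 0.0063902970549113425
slot [331.88854489 110.25077399] [327  90  10  41 323] (array([219.8, 140.6]), 520.0, 42.8, 37.3) 0.014742103194379907
```

Run:
```python
from h import *
def an(n,b):
    f=grab(n); P=np.zeros(f['img'].shape); C,uv=cloud(f,np.ones(P.shape[:2],bool)); P[uv[:,1],uv[:,0]]=C; z=P[...,2]; ok=f['range_z']>0
    bm=np.zeros(z.shape,bool); bm[b[2]:b[3],b[0]:b[1]]=1; bm&=ok
    m=bm&(z>.083)&(z<.1); r=rect(P[m]); print(n,'catches',r)
    d=(P[...,0]-.497)*np.cos(1.63)+(P[...,1]-.29)*np.sin(1.63)
    for q in (m&(d>0),m&(d<0)): print('   ',q.sum(),rect(P[q]),P[q].mean(0))
    m=bm&(z>.062)&(z<.070)&(np.abs(d)<.055); print('   rim',m.sum(),rect(P[m]))
    m=bm&(z>.03)&(z<.1); 
    # slot pixels
    return f,P
an('wrist',(140,385,40,175)); an('top',(90,170,150,290)); an('scene',(330,420,120,220))
f=grab('wrist')
print(onplane(f,[[187.1,109.5],[223.25,109.3],[259.2,109],[295.7,109.5],[331.9,110.2]],.038)*1000)
f=grab('top'); import cv2
c=f['img'][155:290,90:170,::-1]; cv2.imwrite('pics/t1.png',cv2.resize(c,None,fx=4,fy=4,interpolation=cv2.INTER_NEAREST))
f=grab('scene')
c=f['img'][120:220,330:420,::-1]; cv2.imwrite('pics/s1.png',cv2.resize(c,None,fx=5,fy=5,interpolation=cv2.INTER_NEAREST))
```

```text
wrist catches (array([498.2, 292.6]), 118.8, 49.5, -86.9)
    382 (array([495.3, 347.8]), 49.3, 8.0, 3.4) [0.49546497 0.34804068 0.08680527]
    502 (array([501.1, 237.9]), 49.5, 8.9, 3.7) [0.50104385 0.23757844 0.08679349]
   rim 2637 (array([498.3, 292.8]), 241.7, 96.2, 3.4)
top catches (array([496.2, 290.4]), 118.8, 49.3, -86.1)
    87 (array([492.6, 344.3]), 49.1, 8.5, 0.7) [0.49227452 0.34486903 0.08677914]
    60 (array([500.2, 235.1]), 48.7, 7.8, 4.8) [0.50216059 0.2341709  0.08739776]
   rim 561 (array([496.1, 289.1]), 242.0, 99.3, 3.1)
scene catches (array([560.1, 223.6]), 303.5, 111.4, -47.9)
    74 (array([495.1, 346.3]), 51.3, 12.8, 7.0) [0.49539019 0.34652169 0.08742275]
    63 (array([587.7, 196.7]), 233.4, 29.2, -25.2) [0.52351767 0.22613884 0.08879045]
   rim 494 (array([498.1, 288.5]), 245.4, 106.7, 3.0)
[[582.2987207  296.63221319  38.        ]
 [540.43601879 294.20903787  38.        ]
 [499.09315149 291.49986844  38.        ]
 [457.0686705  289.44902289  38.        ]
 [415.08175782 287.42357739  38.        ]]
```

View pics/t1.png

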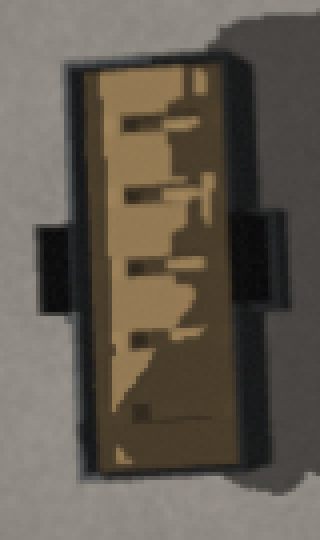

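```bash
python3 -m inch '0.55 0.1 0 0 0 0 -0.14; 0.55 0.2 0 0 0 0 -0.28;0.55 0.3 0 0 0 0 -0.42;0.55 0.47 0 0 0 0 -0.56;0.55 0.47 0 0 0 0 -0.7;0.55 0.47 0 0 0 0 -0.85;0.55 0.47 0 0 0 0 -1;0.55 0.47 0 0 0 0 -1;0.55 0.47 0 0 0 0 -1' ; python3 -m inch '0.55 0 0 0 0 0 -0.14; 0.55 0 0 0 0 0 -0.28;0.55 0 0 0 0 0 -0.42;0.55 0 0 0 0 0 -0.56;0.55 0 0 0 0 0 -0.7;0.55 0 0 0 0 0 -0.85;0.55 0 0 0 0 0 -1;0.55 0 0 0 0 0 -1' ;python3 -m inch '0.55 0 0 0 0 0 -0.14; 0.55 0 0 0 0 0 -0.28;0.55 0 0 0 0 0 -0.42;0.55 0 0 0 0 0 -0.56;0.55 0 0 0 0 0 -0.7;0.55 0 0 0 0 0 -0.85;0.55 0 0 0 0 0 -1;0.55 0 0 0 0 0 -1;0.55 0 0 0 0 0 -1'
python3 - <<'E'
from h import *
f=grab('wrist','w2'); P=np.zeros(f['img'].shape); C,uv=cloud(f,np.ones(P.shape[:2],bool)); P[uv[:,1],uv[:,0]]=C; z=P[...,2]
b=(abs(P[...,0]-.497)<.14)&(abs(P[...,1]-.291)<.08)
m=b&(z>.083)&(z<.1); print('catches',rect(P[m]),np.median(z[m]))
m=b&(z>.059)&(z<.072)&(abs(P[...,1]-.291)<.055); print('   rim',m.sum(),rect(P[m]))
E
python3 go.py 496 220 220 93.5
```

```text
t: 2.95
eef_pos: [0.505, 0.2182, 0.2203]
ee_rot: [-3.141, -0.0, -0.468]
force: [0.8, 0.5, -0.9]
width: 0.0395
t: 3.75
eef_pos: [0.5049, 0.2184, 0.2202]
ee_rot: [3.142, 0.0, 0.583]
force: [-0.5, -0.4, -0.5]
width: 0.0397
t: 4.65
eef_pos: [0.5049, 0.2183, 0.2202]
ee_rot: [-3.142, 0.0, 1.623]
force: [-0.8, 0.4, -0.3]
width: 0.0395
catches (array([498.4, 292.6]), 117.6, 50.0, -87.0) 0.08707017063001463
   rim 3003 (array([498.4, 292.7]), 240.9, 96.3, 3.3)
[ 0.0073 -0.0294  0.0008] [-0.      0.     -0.0076] now [504.9 218.3 220.2] [-180.      0.     93.04] F [-0.1  0.4 -0.5] w 39.6 t 4.7
```

View pics/w2.png

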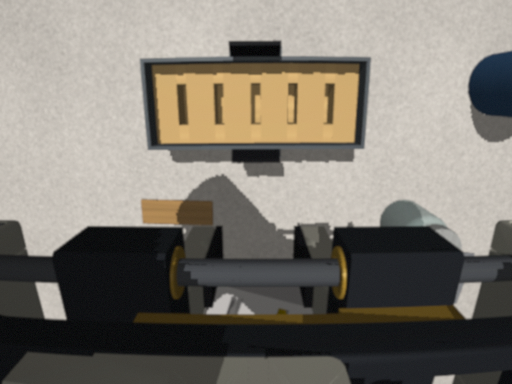

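```bash
python3 -m inch '0.55 0 0 0 0 0 0.14; 0.55 0 0 0 0 0 0.28;0.55 0 0 0 0 0 0.42;0.55 0 0 0 0 0 0.56;0.55 0 0 0 0 0 0.7;0.55 0 0 0 0 0 0.85;0.55 0 0 0 0 0 1;0.55 0 0 0 0 0 1' ; python3 -m inch '0.55 0 0 0 0 0 0.14; 0.55 0 0 0 0 0 0.28;0.55 0 0 0 0 0 0.42;0.55 0 0 0 0 0 0.56;0.55 0 0 0 0 0 0.7;0.55 0 0 0 0 0 0.85;0.55 0 0 0 0 0 1;0.55 0 0 0 0 0 1' ;python3 -m inch '0.55 0 0 0 0 0 0.14; 0.55 0 0 0 0 0 0.28;0.55 0 0 0 0 0 0.42;0.55 0 0 0 0 0 0.56;0.55 0 0 0 0 0 0.7;0.55 0 0 0 0 0 0.85;0.55 0 0 0 0 0 1;0.55 0 0 0 0 0 1;0.55 0 0 0 0 0 1'; python3 go.py 555 54 220 -103.8
```

```text
t: 5.5
eef_pos: [0.5049, 0.2182, 0.2202]
ee_rot: [-3.142, 0.0, 0.576]
force: [-0.2, 0.9, -0.1]
width: 0.0394
t: 6.3
eef_pos: [0.5049, 0.2182, 0.2203]
ee_rot: [-3.142, 0.0, -0.466]
force: [0.1, 0.0, -0.7]
width: 0.0398
t: 7.2
eef_pos: [0.5049, 0.2182, 0.2203]
ee_rot: [-3.142, -0.0, -1.505]
force: [0.3, -0.1, 0.1]
width: 0.0394
[ 0.5572 -0.1306  0.0009] [-0.     -0.      0.2927] now [504.9 218.2 220.3] [-180.     -0.    -86.24] F [ 0.3 -0.1  0.1] w 39.4 t 7.2
```

```bash
python3 -m inch '0.55 0.16 -0.04 0 0 0 0.09; 0.55 0.32 -0.08 0 0 0 0.18;0.55 0.48 -0.12 0 0 0 0.29;0.55 0.557 -0.13 0 0 0 0.293;0.55 0.557 -0.13 0 0 0 0.293;0.55 0.557 -0.13 0 0 0 0.293;0.55 0.557 -0.13 0 0 0 0.293;0.55 0.557 -0.13 0 0 0 0.293'
cat > cad.py <<'E'
import sys; from h import *
f=grab('wrist',sys.argv[1]); hs=f['hsv']; H,S,V=hs[...,0],hs[...,1],hs[...,2]
P=np.zeros(f['img'].shape); C,uv=cloud(f,np.ones(H.shape,bool)); P[uv[:,1],uv[:,0]]=C; z=P[...,2]
near=(abs(P[...,0]-.538)<.13)&(abs(P[...,1]+.014)<.1)
m=near&(z>.055)&(z<.066)&(S<80); r=rect(P[m]); print('caddy',r,np.median(z[m]))
y=((H>20)&(H<36)&(S>130)&(V>50)&near).astype(np.uint8)
n,l,st,ce=cv2.connectedComponentsWithStats(y)
a=np.radians(r[3]); A=np.array([[np.cos(a),np.sin(a)],[-np.sin(a),np.cos(a)]])
for i in range(1,n):
    if st[i,4]<30: continue
    m=l==i; t=m&(z>.099); q=rect(P[t]); lo=m&(z>.066)&(z<.1)
    print('px',np.round(ce[i]),'n',t.sum(),'ztop',round(np.median(z[t]),4),'top',q,'in caddy',np.round(A@(q[0]-r[0]),1))
E
python3 cad.py c1;  python3 go.py 555 54 220 -103.8
```

```text
t: 8.0
eef_pos: [0.5537, 0.0546, 0.2203]
ee_rot: [-3.142, 0.0, -1.815]
force: [-0.4, 0.6, -0.5]
width: 0.0394
caddy (array([537.1, -13.8]), 195.3, 124.2, -14.0) 0.059790453724640535
px [255.  77.] n 314 ztop 0.1057 top (array([531.9, -41.4]), 23.0, 10.2, 75.8) in caddy [  1.6 -28. ]
px [320.  79.] n 348 ztop 0.1056 top (array([470.7, -25.2]), 24.2, 11.7, 73.9) in caddy [-61.7 -27.1]
px [195. 133.] n 296 ztop 0.1055 top (array([607.6,  -3.9]), 23.1, 11.1, 76.4) in caddy [66.  26.7]
px [256. 136.] n 282 ztop 0.1058 top (array([545.9,  13.7]), 23.1, 10.6, 76.1) in caddy [ 1.9 28.8]
px [175. 272.] n 317 ztop 0.3283 top (array([569. ,  21.5]), 14.6, 1.6, 74.9) in caddy [22.4 42. ]
px [340. 273.] n 288 ztop 0.3286 top (array([524.4,  32.5]), 13.9, 1.7, 75.6) in caddy [-23.5  41.9]
px [408. 312.] n 56 ztop 0.3356 top (array([509.8,  42.2]), 4.0, 2.1, -18.2) in caddy [-40.   47.7]
px [435. 313.] n 227 ztop 0.3366 top (array([502.7,  44.2]), 13.2, 2.6, -17.8) in caddy [-47.4  48. ]
px [363. 316.] n 478 ztop 0.337 top (array([522. ,  39.4]), 22.1, 2.3, -13.6) in caddy [-27.5  48. ]
px [144. 317.] n 53 ztop 0.3378 top (array([576.4,  25.7]), 3.8, 2.0, 11.5) in caddy [28.6 47.8]
px [181. 318.] n 214 ztop 0.3375 top (array([566.6,  28.5]), 14.4, 2.5, -12.5) in caddy [18.4 48.2]
px [240. 319.] n 208 ztop 0.3376 top (array([552.3,  31.9]), 14.3, 2.1, -12.0) in caddy [ 3.7 48. ]
px [282. 319.] n 94 ztop 0.3375 top (array([542. ,  34.5]), 6.0, 2.3, -24.6) in caddy [-6.9 48.1]
px [315. 319.] n 52 ztop 0.3375 top (array([534. ,  36.5]), 4.3, 1.9, -16.4) in caddy [-15.2  48.1]
[ 0.0011 -0.0048  0.001 ] [-0.0001  0.0001 -0.0038] now [553.7  54.7 220.3] [-1.8000e+02  1.0000e-02 -1.0403e+02] F [-0.1 -0.2  0.6] w 39.2 t 8.05
```

View pics/c1.png

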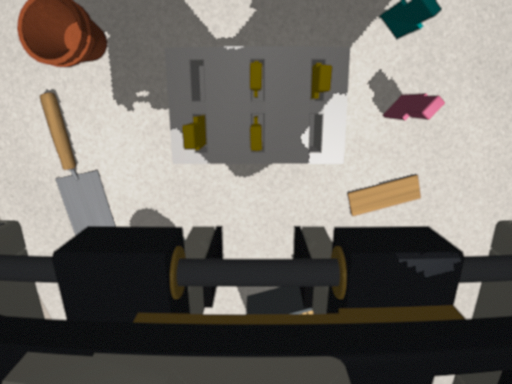

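```bash
python3 go.py 545.9 13.7 130 -104
```

```text
[ 0.1388 -0.0079  0.301 ] [-0.0001  0.0001 -0.0005] now [553.7  54.7 220.3] [-1.8000e+02  1.0000e-02 -1.0403e+02] F [-0.1 -0.2  0.6] w 39.2 t 8.05
```

```bash
python3 -m inch '0.55 0.139 -0.008 0.15 0 0 0;0.55 0.139 -0.008 0.28 0 0 0;0.55 0.139 -0.008 0.3 0 0 0;0.55 0.139 -0.008 0.35 0 0 0;0.55 0.139 -0.008 0.43 0 0 0;0.55 0.139 -0.008 0.498 0 0 0;0.55 0.139 -0.008 0.498 0 0 0;0.55 0.139 -0.008 0.498 0 0 0' 20; python3 go.py 545.9 13.7 71 -104
```

```text
t: 8.85
eef_pos: [0.547, 0.0136, 0.0722]
ee_rot: [-3.141, -0.0, -1.816]
force: [-0.6, -0.3, 0.9]
width: 0.0392
[0.0004 0.0035 0.0041] [-0.0009 -0.0001 -0.0012] now [547.   13.6  72.2] [-1.7995e+02 -1.0000e-02 -1.0407e+02] F [-0.6 -0.3  0.9] w 39.2 t 8.85
```

```bash
python3 -m inch '1 0 0 0 0 0 0;1 0 0 0 0 0 0;1 0 0 0 0 0 0;1 0 0 0 0 0 0;1 0 0 0 0 0 0' 25; python3 -m inch '1 0 0 -0.06 0 0 0;1 0 0 -0.15 0 0 0;1 0 0 -0.27 0 0 0;1 0 0 -0.4 0 0 0;1 0 0 -0.4 0 0 0;1 0 0 -0.4 0 0 0'; python3 go.py 540.3 295.2 190 -86.65
python3 - <<'E'
from h import *
grab('wrist','g1')
E
```

```text
t: 9.35
eef_pos: [0.5463, 0.0128, 0.0714]
ee_rot: [-3.141, 0.0, -1.818]
force: [-0.5, 1.2, 3.9]
width: 0.0117
t: 9.95
eef_pos: [0.5462, 0.0129, 0.1917]
ee_rot: [-3.14, 0.001, -1.818]
force: [-0.7, -0.3, -1.2]
width: 0.0118
[-0.9075  0.2496  0.0065] [-0.0017  0.0012 -0.2922] now [546.2  12.9 191.7] [-1.7991e+02  8.0000e-02 -1.0418e+02] F [-0.7 -0.3 -1.2] w 11.8 t 9.95
```

View pics/g1.png

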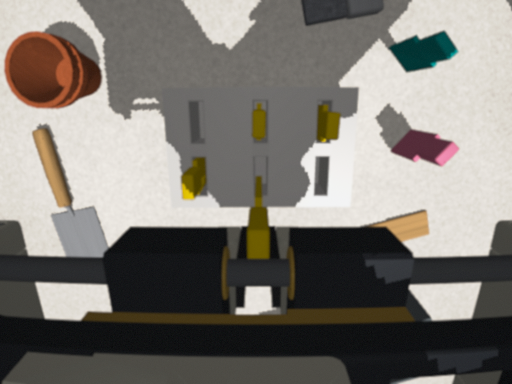

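```bash
cat > held.py <<'E'
from h import *
T=pose(); f=grab('wrist'); hs=f['hsv']; m=(hs[...,0]>20)&(hs[...,0]<36)&(hs[...,1]>130)
C,_=cloud(f,m); p=(C-T[:3,3])@T[:3,:3]*1000
p=p[(abs(p[:,0])<40)&(abs(p[:,1])<15)&(p[:,2]>-25)&(p[:,2]<80)]
print('n',len(p),'z',np.percentile(p[:,2],[1,99]).round(1))
for a,b in ((0,12),(12,24),(24,36),(36,48),(48,60),(60,75)):
    q=p[(p[:,2]>=a)&(p[:,2]<b)]
    if len(q)>5: print(a,b,len(q),'x',np.percentile(q[:,0],[2,98]).round(1),'y',np.percentile(q[:,1],[2,50,98]).round(1))
E
python3 held.py
```

```text
n 466 z [-24.5  56.4]
0 12 115 x [10.5 17. ] y [-2.8  0.2  3.3]
12 24 34 x [16.4 17.1] y [-1.9  0.1  2.2]
24 36 27 x [16.5 17.1] y [-1.3  0.1  2.3]
36 48 17 x [16.4 17. ] y [-1.4  0.1  1.7]
48 60 18 x [16.5 17. ] y [-1.4  0.1  1.7]
```

```bash
python3 -m inch '1 -0.15 0.04 0 0 0 -0.05;1 -0.3 0.08 0 0 0 -0.1;1 -0.45 0.12 0 0 0 -0.17;1 -0.6 0.16 0 0 0 -0.25;1 -0.75 0.2 0 0 0 -0.292;1 -0.85 0.23 0 0 0 -0.292;1 -0.904 0.249 0 0 0 -0.292;1 -0.904 0.249 0 0 0 -0.292;1 -0.904 0.249 0 0 0 -0.292;1 -0.904 0.249 0 0 0 -0.292'; python3 go.py 540.3 294 120 -86.65
```

```text
t: 11.05
eef_pos: [0.5398, 0.2927, 0.1904]
ee_rot: [3.141, -0.001, -1.513]
force: [-0.0, -0.0, 0.4]
width: 0.0116
[-0.0043 -0.0022  0.2348] [ 0.0007 -0.0007 -0.0009] now [539.8 292.7 190.4] [ 1.7996e+02 -4.0000e-02 -8.6700e+01] F [-0.  -0.   0.4] w 11.6 t 11.05
```

```bash
python3 -m inch '1 -0.004 -0.002 0.1 0 0 0;1 -0.004 -0.002 0.2 0 0 0;1 -0.004 -0.002 0.25 0 0 0;1 -0.004 -0.002 0.25 0 0 0;1 -0.004 -0.002 0.25 0 0 0;1 -0.004 -0.002 0.25 0 0 0'; python3 go.py 540.3 294 69 -86.65; python3 held.py
```

```text
t: 11.65
eef_pos: [0.5413, 0.2952, 0.1174]
ee_rot: [-3.14, 0.001, -1.513]
force: [0.8, -0.5, -0.6]
width: 0.0115
[0.0041 0.0039 0.1613] [-0.0018  0.0012 -0.0004] now [541.3 295.2 117.4] [-1.7989e+02  7.0000e-02 -8.6670e+01] F [ 0.8 -0.5 -0.6] w 11.5 t 11.65
n 525 z [-24.5  59.1]
0 12 131 x [10.4 17.2] y [-3.8  0.   4.1]
12 24 34 x [16.5 17.1] y [-2.1  0.   2.1]
24 36 26 x [16.4 17.2] y [-1.8 -0.   2.2]
36 48 24 x [16.5 16.9] y [-1.5  0.4  2.3]
48 60 28 x [16.5 17. ] y [-2.4 -0.   2.4]
```

```bash
python3 -m inch '1 0.002 0.003 0.02 0 0 0;1 0.002 0.003 0.05 0 0 0;1 0.002 0.003 0.08 0 0 0;1 0.002 0.003 0.11 0 0 0;1 0.002 0.003 0.14 0 0 0;1 0.002 0.003 0.161 0 0 0;1 0.002 0.003 0.161 0 0 0'; python3 go.py 540.3 294 69 -86.65;python3 held.py
```

```text
t: 12.4
eef_pos: [0.5411, 0.295, 0.069]
ee_rot: [-3.139, 0.0, -1.511]
force: [-1.8, -2.2, 11.6]
width: 0.0116
[ 0.0031  0.0029 -0.0001] [-0.0027  0.0002  0.0013] now [541.1 295.   69. ] [-1.7984e+02  1.0000e-02 -8.6570e+01] F [-1.8 -2.2 11.6] w 11.6 t 12.4
n 565 z [-24.7  63.7]
0 12 134 x [10.5 17.5] y [-4.   0.6  4.7]
12 24 39 x [16.8 17.4] y [-1.4  1.3  3.4]
24 36 42 x [13.9 22.7] y [-1.7  1.4  3.8]
36 48 27 x [17.  17.6] y [-0.8  1.5  3.8]
60 75 38 x [-9.2 13.2] y [-2.6  4.9  5. ]
```

```bash
python3 -m inch '0.75 0 0 0 0 0 0;0.75 0 0 0 0 0 0;0.75 0 0 0 0 0 0;0.75 0 0 0 0 0 0;0.75 0 0 -0.1 0 0 0;0.75 0 0 -0.25 0 0 0;0.75 0 0 -0.4 0 0 0;0.75 0 0 -0.4 0 0 0;0.75 0 0 -0.4 0 0 0'; python3 go.py 531.9 -41.4 190 -104;  cat > rackc.py <<'E'
from h import *; import sys
f=grab('wrist',sys.argv[1]); hs=f['hsv']; m=(hs[...,0]>20)&(hs[...,0]<36)&(hs[...,1]>130)
C,_=cloud(f,m); C=C[C[:,2]<.13]; a=np.radians(3.35); q=(C[:,:2]-[.4984,.2927])@np.array([[np.cos(a),-np.sin(a)],[np.sin(a),np.cos(a)]])*1000
for k in (-84,-42,0,42,84):
    s=(abs(q[:,0]-k)<15)&(abs(q[:,1])<30)&(C[:,2]>.07)
    if s.sum()>10: 
        t=s&(C[:,2]>np.percentile(C[s,2],90)-.006); print(k,s.sum(),'top z',np.round(np.median(C[t,2]),4),'xy',q[t].min(0).round(1),q[t].max(0).round(1))
E
python3 rackc.py r1
```

```text
t: 13.35
eef_pos: [0.5398, 0.295, 0.1887]
ee_rot: [-3.14, 0.002, -1.512]
force: [-0.7, 0.3, -1.1]
width: 0.0217
[ 1.118   0.0919 -0.0068] [-0.0014  0.0022  0.2891] now [539.8 295.  188.7] [-1.799e+02  1.200e-01 -8.665e+01] F [-0.7  0.3 -1.1] w 21.7 t 13.35
42 408 top z 0.1037 xy [ 37.1 -12.2] [48.1 11.5]
```

View pics/r1.png

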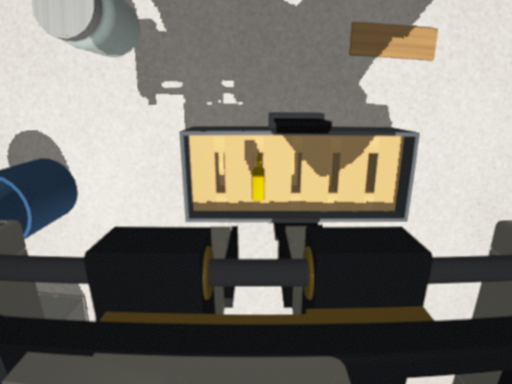

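The first scraper is home: top at z = 103.7 mm, px (259,180). Next one.

```bash
python3 -m inch '0.75 0.15 0.012 0 0 0 0.04;0.75 0.3 0.025 0 0 0 0.08;0.7 0.45 0.037 0 0 0 0.12;0.55 0.6 0.05 0 0 0 0.18;0.55 0.75 0.062 0 0 0 0.24;0.55 0.9 0.074 0 0 0 0.289;0.55 1 0.083 0 0 0 0.289;0.55 1 0.083 0 0 0 0.289;0.55 1 0.083 0 0 0 0.289;0.55 1 0.083 0 0 0 0.289'; python3 go.py 531.9 -41.4 130 -104
```

```text
t: 14.4
eef_pos: [0.5319, -0.006, 0.1866]
ee_rot: [3.14, -0.001, -1.815]
force: [-1.3, -0.4, 0.4]
width: 0.0391
[ 0.1143 -0.0287  0.1888] [ 0.0013 -0.0007  0.0004] now [531.9  -6.  186.6] [ 1.7992e+02 -4.0000e-02 -1.0398e+02] F [-1.3 -0.4  0.4] w 39.1 t 14.4
```

```bash
python3 -m inch '0.55 0.114 -0.029 0.05 0 0 0;0.55 0.114 -0.029 0.15 0 0 0;0.55 0.114 -0.029 0.19 0 0 0;0.55 0.114 -0.029 0.25 0 0 0;0.55 0.114 -0.029 0.32 0 0 0;0.55 0.114 -0.029 0.385 0 0 0;0.55 0.114 -0.029 0.385 0 0 0;0.55 0.114 -0.029 0.385 0 0 0' 25; python3 go.py 531.9 -41.4 71 -104
```

```text
t: 15.2
eef_pos: [0.5327, -0.041, 0.0723]
ee_rot: [3.141, -0.001, -1.813]
force: [-0.0, 0.7, -0.2]
width: 0.0393
[0.0021 0.0021 0.0044] [ 0.0005 -0.0007  0.0017] now [532.7 -41.   72.3] [ 1.7997e+02 -4.0000e-02 -1.0390e+02] F [-0.   0.7 -0.2] w 39.3 t 15.2
```

```bash
python3 -m inch '1 0 0 0 0 0 0;1 0 0 0 0 0 0;1 0 0 0 0 0 0;1 0 0 0 0 0 0;1 0 0 0 0 0 0;1 0 0 -0.06 0 0 0;1 0 0 -0.15 0 0 0;1 0 0 -0.27 0 0 0;1 0 0 -0.4 0 0 0;1 0 0 -0.4 0 0 0;1 0 0 -0.4 0 0 0' 25; python3 held.py; python3 go.py 498.4 292.7 190 -86.65
```

```text
t: 16.3
eef_pos: [0.5327, -0.0415, 0.1929]
ee_rot: [-3.14, 0.001, -1.815]
force: [-0.0, 0.2, -2.4]
width: 0.0114
n 477 z [-24.6  56.6]
0 12 121 x [12.1 18.6] y [-4.   0.1  4.3]
12 24 28 x [18.1 18.8] y [-1.2  0.1  2.2]
24 36 25 x [18.  18.5] y [-1.3  0.8  2.3]
36 48 21 x [18.1 18.7] y [-1.4  0.1  1.7]
48 60 17 x [18.  18.6] y [-1.4  0.1  1.7]
[-1.0544  0.3782  0.0062] [ 0.0003  0.0004 -0.2894] now [531.9 -41.7 191.7] [ 1.7998e+02  2.0000e-02 -1.0401e+02] F [-0.5  0.4 -1.1] w 11.2 t 16.35
```

```bash
python3 -m inch '1 -0.15 0.05 0 0 0 -0.05;1 -0.3 0.1 0 0 0 -0.1;1 -0.45 0.16 0 0 0 -0.17;1 -0.6 0.22 0 0 0 -0.25;1 -0.75 0.27 0 0 0 -0.289;1 -0.9 0.33 0 0 0 -0.289;1 -1 0.37 0 0 0 -0.289;1 -1 0.378 0 0 0 -0.289;1 -1 0.378 0 0 0 -0.289;1 -1 0.378 0 0 0 -0.289'; python3 go.py 498.4 293.1 115 -86.65
```

```text
t: 17.35
eef_pos: [0.4945, 0.2759, 0.1911]
ee_rot: [3.14, -0.001, -1.513]
force: [-0.5, -0.4, -0.7]
width: 0.0116
[-0.0568 -0.0167  0.2534] [ 0.0014 -0.0013 -0.0002] now [494.5 275.9 191.1] [ 1.7992e+02 -8.0000e-02 -8.6660e+01] F [-0.5 -0.4 -0.7] w 11.6 t 17.35
```

```bash
python3 -m inch '1 -0.056 -0.016 0.05 0 0 0;1 -0.056 -0.016 0.15 0 0 0;1 -0.056 -0.016 0.25 0 0 0;1 -0.056 -0.016 0.25 0 0 0;1 -0.056 -0.016 0.25 0 0 0;1 -0.056 -0.016 0.25 0 0 0'; python3 go.py 498.4 293.1 69 -86.65; python3 go.py 498.4 293.1 69 -86.65
```

```text
t: 17.95
eef_pos: [0.4998, 0.294, 0.1189]
ee_rot: [-3.14, 0.001, -1.513]
force: [-0.6, 0.0, -0.7]
width: 0.0118
[0.003  0.0052 0.1662] [-0.002   0.0012 -0.0004] now [499.8 294.  118.9] [-1.7988e+02  7.0000e-02 -8.6670e+01] F [-0.6  0.  -0.7] w 11.8 t 17.95
[0.003  0.0052 0.1662] [-0.002   0.0012 -0.0004] now [499.8 294.  118.9] [-1.7988e+02  7.0000e-02 -8.6670e+01] F [-0.6  0.  -0.7] w 11.8 t 17.95
```

```bash
python3 -m inch '1 0.002 0.003 0.02 0 0 0;1 0.002 0.003 0.05 0 0 0;1 0.002 0.003 0.08 0 0 0;1 0.002 0.003 0.11 0 0 0;1 0.002 0.003 0.14 0 0 0;1 0.002 0.003 0.166 0 0 0;1 0.002 0.003 0.166 0 0 0'; python3 go.py 498.4 293.1 69 -86.65
```

```text
t: 18.65
eef_pos: [0.5, 0.2943, 0.0691]
ee_rot: [-3.137, 0.001, -1.511]
force: [0.0, -2.8, 14.7]
width: 0.0117
[0.0038 0.0056 0.0002] [-0.0039  0.0011  0.0016] now [500.  294.3  69.1] [-1.7976e+02  7.0000e-02 -8.6550e+01] F [ 0.  -2.8 14.7] w 11.7 t 18.65
```

```bash
python3 -m inch '0.75 0 0 0 0 0 0;0.75 0 0 0 0 0 0;0.75 0 0 0 0 0 0;0.75 0 0 0 0 0 0;0.75 0 0 -0.1 0 0 0;0.75 0 0 -0.25 0 0 0;0.75 0 0 -0.4 0 0 0;0.75 0 0 -0.4 0 0 0;0.75 0 0 -0.4 0 0 0'; python3 go.py 470.7 -25.2 190 -104; python3 rackc.py r2
```

```text
t: 19.55
eef_pos: [0.4981, 0.2937, 0.1884]
ee_rot: [-3.14, 0.002, -1.512]
force: [0.3, 0.3, -0.2]
width: 0.0221
[ 1.0559  0.1532 -0.0079] [-0.0012  0.0022  0.2891] now [498.1 293.7 188.4] [-1.7991e+02  1.2000e-01 -8.6650e+01] F [ 0.3  0.3 -0.2] w 22.1 t 19.55
0 413 top z 0.1037 xy [ -9.1 -12.2] [ 2.7 11.8]
42 486 top z 0.1036 xy [ 33.7 -12. ] [45.8 11.9]
```

```bash
python3 -m inch '0.75 0.15 0.02 0 0 0 0.04;0.75 0.3 0.04 0 0 0 0.08;0.7 0.45 0.06 0 0 0 0.12;0.55 0.6 0.08 0 0 0 0.18;0.55 0.75 0.1 0 0 0 0.24;0.55 0.9 0.13 0 0 0 0.289;0.55 1 0.153 0 0 0 0.289;0.55 1 0.153 0 0 0 0.289;0.55 1 0.153 0 0 0 0.289;0.55 1 0.153 0 0 0 0.289'; python3 go.py 470.7 -25.2 130 -104; python3 cad.py c2|grep -v 0.3
```

```text
t: 20.6
eef_pos: [0.4694, -0.0086, 0.1865]
ee_rot: [3.14, -0.001, -1.815]
force: [0.1, -1.2, 0.5]
width: 0.039
[ 0.0525 -0.0179  0.1884] [ 0.0011 -0.0007  0.0003] now [469.4  -8.6 186.5] [ 1.7993e+02 -4.0000e-02 -1.0398e+02] F [ 0.1 -1.2  0.5] w 39.0 t 20.6
caddy (array([537.8, -14.2]), 195.1, 124.1, -14.2) 0.0599321254075427
px [253. 167.] n 321 ztop 0.1058 top (array([469.5, -25.5]), 22.7, 10.5, 75.3) in caddy [-63.4 -27.7]
px [129. 215.] n 177 ztop 0.1058 top (array([553.1, -30.5]), 125.5, 13.3, 21.6) in caddy [ 18.8 -12. ]
px [175. 273.] n 328 ztop 0.2944 top (array([485. , -41.5]), 15.0, 1.7, 74.8) in caddy [-44.5 -39.4]
px [340. 273.] n 317 ztop 0.2949 top (array([440.2, -30.5]), 15.0, 1.8, 76.1) in caddy [-90.6 -39.7]
```

```bash
python3 -m inch '0.55 0.052 -0.016 0.05 0 0 0;0.55 0.052 -0.016 0.15 0 0 0;0.55 0.052 -0.016 0.19 0 0 0;0.55 0.052 -0.016 0.25 0 0 0;0.55 0.052 -0.016 0.32 0 0 0;0.55 0.052 -0.016 0.385 0 0 0;0.55 0.052 -0.016 0.385 0 0 0;0.55 0.052 -0.016 0.385 0 0 0' 25; python3 go.py 470 -25.2 71 -104
python3 -m inch '1 0 0 0 0 0 0;1 0 0 0 0 0 0;1 0 0 0 0 0 0;1 0 0 0 0 0 0;1 0 0 0 0 0 0;1 0 0 -0.06 0 0 0;1 0 0 -0.15 0 0 0;1 0 0 -0.27 0 0 0;1 0 0 -0.4 0 0 0;1 0 0 -0.4 0 0 0;1 0 0 -0.4 0 0 0' 25; python3 held.py; python3 go.py 414.5 287.8 190 -86.65
```

```text
t: 21.45
eef_pos: [0.4707, -0.0248, 0.0721]
ee_rot: [3.141, -0.001, -1.814]
force: [0.4, -0.0, 0.5]
width: 0.0393
[0.0019 0.0019 0.0035] [ 0.0005 -0.0008  0.0014] now [470.7 -24.8  72.1] [ 1.7997e+02 -5.0000e-02 -1.0391e+02] F [ 0.4 -0.   0.5] w 39.3 t 21.45
t: 22.55
eef_pos: [0.4707, -0.0251, 0.1925]
ee_rot: [-3.14, 0.002, -1.815]
force: [-0.6, 0.2, -0.8]
width: 0.0119
n 480 z [-24.2  58.7]
0 12 115 x [11.5 18.1] y [-3.5  0.1  4.4]
12 24 28 x [17.5 18.3] y [-1.2  0.8  2.2]
24 36 27 x [17.5 18.2] y [-1.3  0.1  2.3]
36 48 19 x [17.7 18.1] y [-1.4  0.1  1.6]
48 60 19 x [17.6 18.1] y [-1.5  0.1  1.7]
[-0.9676  0.4321  0.0053] [ 2.000e-04  4.000e-04 -2.893e-01] now [470.  -25.2 191.4] [ 1.7999e+02  2.0000e-02 -1.0401e+02] F [-0.2 -0.1 -0.6] w 11.6 t 22.6
```

```bash
python3 -m inch '1 -0.15 0.07 0 0 0 -0.05;1 -0.3 0.14 0 0 0 -0.1;1 -0.45 0.21 0 0 0 -0.17;1 -0.6 0.28 0 0 0 -0.25;1 -0.75 0.35 0 0 0 -0.289;1 -0.9 0.4 0 0 0 -0.289;1 -0.967 0.432 0 0 0 -0.289;1 -0.967 0.432 0 0 0 -0.289;1 -0.967 0.432 0 0 0 -0.289;1 -0.967 0.432 0 0 0 -0.289;1 -0.967 0.432 0 0 0 -0.289'; python3 go.py 414.5 287.8 115 -86.65
```

```text
t: 23.7
eef_pos: [0.4149, 0.2865, 0.1915]
ee_rot: [3.141, -0.0, -1.514]
force: [-0.1, -0.4, -0.0]
width: 0.0116
[-0.0045  0.0008  0.2549] [ 0.0004 -0.0004 -0.0011] now [414.9 286.5 191.5] [ 1.7998e+02 -3.0000e-02 -8.6720e+01] F [-0.1 -0.4 -0. ] w 11.6 t 23.7
```

```bash
python3 -m inch '1 -0.002 0.002 0.05 0 0 0;1 -0.002 0.002 0.15 0 0 0;1 -0.002 0.002 0.25 0 0 0;1 -0.002 0.002 0.25 0 0 0;1 -0.002 0.002 0.25 0 0 0;1 -0.002 0.002 0.25 0 0 0'; python3 go.py 414.5 287.8 69 -86.65
```

```text
t: 24.3
eef_pos: [0.4151, 0.2887, 0.1185]
ee_rot: [-3.14, 0.002, -1.512]
force: [0.6, 0.7, 0.0]
width: 0.0117
[0.0031 0.0026 0.1648] [-0.0017  0.0015 -0.0001] now [415.1 288.7 118.5] [-1.799e+02  9.000e-02 -8.666e+01] F [0.6 0.7 0. ] w 11.7 t 24.3
```

```bash
python3 -m inch '1 0.002 0.002 0.02 0 0 0;1 0.002 0.002 0.05 0 0 0;1 0.002 0.002 0.08 0 0 0;1 0.002 0.002 0.11 0 0 0;1 0.002 0.002 0.14 0 0 0;1 0.002 0.002 0.165 0 0 0;1 0.002 0.002 0.165 0 0 0'; python3 go.py 414.5 287.8 69 -86.65;  python3 -m inch '0.75 0 0 0 0 0 0;0.75 0 0 0 0 0 0;0.75 0 0 0 0 0 0;0.75 0 0 0 0 0 0;0.75 0 0 -0.1 0 0 0;0.75 0 0 -0.25 0 0 0;0.75 0 0 -0.4 0 0 0;0.75 0 0 -0.4 0 0 0;0.75 0 0 -0.4 0 0 0'; python3 go.py 607.6 -3.9 190 -104; python3 rackc.py r3
```

```text
t: 25.0
eef_pos: [0.4154, 0.2887, 0.0685]
ee_rot: [-3.138, 0.001, -1.511]
force: [-1.4, -1.9, 13.6]
width: 0.0117
[ 0.003   0.0031 -0.0017] [-0.003   0.001   0.0016] now [415.4 288.7  68.5] [-1.7982e+02  6.0000e-02 -8.6550e+01] F [-1.4 -1.9 13.6] w 11.7 t 25.0
t: 25.9
eef_pos: [0.4138, 0.288, 0.1883]
ee_rot: [-3.14, 0.002, -1.512]
force: [-0.4, 0.1, -0.1]
width: 0.0219
[ 1.0092 -0.5881 -0.0072] [-0.001   0.0024  0.2891] now [413.8 288.  188.3] [-1.7992e+02  1.3000e-01 -8.6650e+01] F [-0.4  0.1 -0.1] w 21.9 t 25.9
-84 411 top z 0.1036 xy [-90.9 -12.5] [-80.   10.7]
0 623 top z 0.1036 xy [ -7.  -12.4] [ 5.7 11.9]
42 704 top z 0.1037 xy [ 34.1 -12.2] [46.1 11.8]
```

View pics/r3.png

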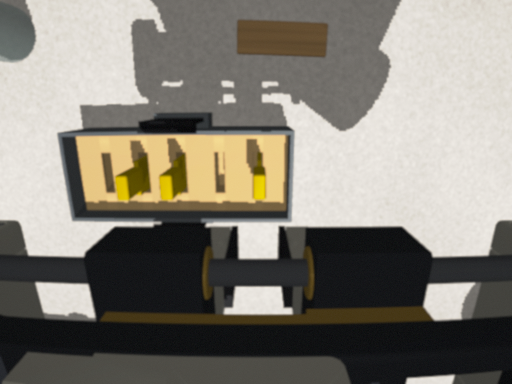

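Three scrapers stand home, px (125,185), (168,185), (259,180), all tops at 103.6 mm. Fetching the fourth.

```bash
python3 -m inch '0.75 0.12 -0.09 0 0 0 0.04;0.75 0.24 -0.18 0 0 0 0.08;0.7 0.36 -0.27 0 0 0 0.12;0.55 0.5 -0.36 0 0 0 0.18;0.55 0.62 -0.45 0 0 0 0.24;0.55 0.75 -0.52 0 0 0 0.289;0.55 0.87 -0.588 0 0 0 0.289;0.55 1 -0.588 0 0 0 0.289;0.55 1 -0.588 0 0 0 0.289;0.55 1 -0.588 0 0 0 0.289;0.55 1 -0.588 0 0 0 0.289'; python3 go.py 607.6 -3.9 130 -104; python3 cad.py c3|grep -v 0.3
```

```text
t: 27.05
eef_pos: [0.6067, -0.0013, 0.1862]
ee_rot: [3.14, -0.001, -1.815]
force: [0.3, 0.5, 0.2]
width: 0.0391
[ 0.0077 -0.0054  0.1873] [ 0.0015 -0.0007  0.0004] now [606.7  -1.3 186.2] [ 1.7991e+02 -4.0000e-02 -1.0398e+02] F [0.3 0.5 0.2] w 39.1 t 27.05
caddy (array([537.4, -13.4]), 195.0, 125.0, -13.8) 0.05975402716461467
px [255. 182.] n 322 ztop 0.1057 top (array([608.5,  -4. ]), 22.4, 10.8, 75.9) in caddy [66.8 26.1]
px [340. 272.] n 333 ztop 0.2943 top (array([577.6, -23.3]), 14.1, 1.6, 76.2) in caddy [41.4 -0. ]
```

```bash
python3 -m inch '0.55 0.007 -0.006 0.05 0 0 0;0.55 0.007 -0.006 0.15 0 0 0;0.55 0.007 -0.006 0.19 0 0 0;0.55 0.007 -0.006 0.25 0 0 0;0.55 0.007 -0.006 0.32 0 0 0;0.55 0.007 -0.006 0.384 0 0 0;0.55 0.007 -0.006 0.384 0 0 0;0.55 0.007 -0.006 0.384 0 0 0' 25; python3 go.py 608 -4 71 -104
python3 -m inch '1 0 0 0 0 0 0;1 0 0 0 0 0 0;1 0 0 0 0 0 0;1 0 0 0 0 0 0;1 0 0 0 0 0 0;1 0 0 -0.06 0 0 0;1 0 0 -0.15 0 0 0;1 0 0 -0.27 0 0 0;1 0 0 -0.4 0 0 0;1 0 0 -0.4 0 0 0;1 0 0 -0.4 0 0 0' 25; python3 held.py; python3 go.py 582.3 297.6 190 -86.65
```

```text
t: 27.9
eef_pos: [0.6087, -0.0036, 0.0725]
ee_rot: [3.141, -0.001, -1.814]
force: [-0.1, 0.8, 0.0]
width: 0.0398
[0.0017 0.0019 0.0051] [ 0.0001 -0.0005  0.0013] now [608.7  -3.6  72.5] [ 1.7999e+02 -3.0000e-02 -1.0392e+02] F [-0.1  0.8  0. ] w 39.8 t 27.9
t: 29.0
eef_pos: [0.6088, -0.004, 0.193]
ee_rot: [-3.14, 0.001, -1.815]
force: [-0.5, -0.8, -2.2]
width: 0.0116
n 473 z [-24.6  59.3]
0 12 121 x [10.8 17.2] y [-3.6  0.1  3.9]
12 24 34 x [16.9 17.4] y [-1.9  0.1  2.2]
24 36 23 x [16.7 17.4] y [-1.7  0.1  2.3]
36 48 23 x [16.8 17.3] y [-1.4  0.1  1.7]
48 60 17 x [16.6 17.4] y [-1.5  0.1  1.7]
[-0.955   0.3266  0.0062] [ 0.0004  0.0004 -0.2893] now [608.   -4.1 191.7] [ 1.7998e+02  2.0000e-02 -1.0401e+02] F [-0.8 -1.  -0.6] w 11.6 t 29.05
```

```bash
python3 -m inch '1 -0.15 0.05 0 0 0 -0.05;1 -0.3 0.1 0 0 0 -0.1;1 -0.45 0.15 0 0 0 -0.17;1 -0.6 0.2 0 0 0 -0.25;1 -0.75 0.25 0 0 0 -0.289;1 -0.87 0.3 0 0 0 -0.289;1 -0.952 0.327 0 0 0 -0.289;1 -0.952 0.327 0 0 0 -0.289;1 -0.952 0.327 0 0 0 -0.289;1 -0.952 0.327 0 0 0 -0.289;1 -0.952 0.327 0 0 0 -0.289'; python3 go.py 582.3 296.6 115 -86.65
```

```text
t: 30.15
eef_pos: [0.5824, 0.2955, 0.1917]
ee_rot: [3.141, -0.0, -1.514]
force: [0.3, 0.2, -0.5]
width: 0.0121
[-3.800e-03 -1.000e-04  2.558e-01] [ 0.0005 -0.0005 -0.0012] now [582.4 295.5 191.7] [ 1.7997e+02 -3.0000e-02 -8.6720e+01] F [ 0.3  0.2 -0.5] w 12.1 t 30.15
```

```bash
python3 -m inch '1 -0.002 0.001 0.05 0 0 0;1 -0.002 0.001 0.15 0 0 0;1 -0.002 0.001 0.25 0 0 0;1 -0.002 0.001 0.25 0 0 0;1 -0.002 0.001 0.25 0 0 0;1 -0.002 0.001 0.25 0 0 0'; python3 go.py 582.3 296.6 69 -86.65
```

```text
t: 30.75
eef_pos: [0.5832, 0.2976, 0.1191]
ee_rot: [-3.139, 0.001, -1.512]
force: [0.2, -0.7, 0.1]
width: 0.0116
[0.0033 0.0036 0.167 ] [-0.0023  0.0012 -0.0001] now [583.2 297.6 119.1] [-1.7986e+02  7.0000e-02 -8.6660e+01] F [ 0.2 -0.7  0.1] w 11.6 t 30.75
```

```bash
python3 -m inch '1 0.002 0.003 0.02 0 0 0;1 0.002 0.003 0.05 0 0 0;1 0.002 0.003 0.08 0 0 0;1 0.002 0.003 0.11 0 0 0;1 0.002 0.003 0.14 0 0 0;1 0.002 0.003 0.167 0 0 0;1 0.002 0.003 0.167 0 0 0'; python3 go.py 582.3 296.6 69 -86.65;  python3 -m inch '0.75 0 0 0 0 0 0;0.75 0 0 0 0 0 0;0.75 0 0 0 0 0 0;0.75 0 0 0 0 0 0;0.75 0 0 -0.1 0 0 0;0.75 0 0 -0.25 0 0 0;0.75 0 0 -0.4 0 0 0;0.75 0 0 -0.4 0 0 0;0.75 0 0 -0.4 0 0 0'; python3 rackc.py r4
python3 - <<'E'
from h import *
f=grab('top','t2')
P=np.zeros(f['img'].shape); C,uv=cloud(f,np.ones(P.shape[:2],bool)); P[uv[:,1],uv[:,0]]=C; z=P[...,2]; y=P[...,1]; x=P[...,0]
b=(y<-.15)&(x<.68)&(x>.3)
m=b&(z>.095); print('grip',rect(P[m]))
m=b&(z>.065)&(z<.085); print('roof',rect(P[m]))
E
```

```text
t: 31.45
eef_pos: [0.5837, 0.2975, 0.0695]
ee_rot: [-3.137, 0.001, -1.511]
force: [-1.4, -2.4, 14.9]
width: 0.0118
[0.0026 0.0048 0.0016] [-0.0048  0.0009  0.0017] now [583.7 297.5  69.5] [-1.7971e+02  5.0000e-02 -8.6550e+01] F [-1.4 -2.4 14.9] w 11.8 t 31.45
t: 32.35
eef_pos: [0.5815, 0.2972, 0.1883]
ee_rot: [-3.139, 0.002, -1.512]
force: [0.7, -1.1, -1.2]
width: 0.0217
-84 774 top z 0.1033 xy [-92.2 -13.1] [-79.   10.4]
0 585 top z 0.1035 xy [ -6.4 -12.1] [ 5.1 11. ]
42 503 top z 0.1037 xy [ 34.7 -12. ] [46.9 12.1]
84 430 top z 0.1037 xy [ 74.3 -12.3] [86.2 11. ]
grip (array([ 492.4, -344.1]), 58.9, 15.7, 4.1)
roof (array([ 493. , -345.2]), 224.4, 84.5, 5.4)
```

View pics/r4.png

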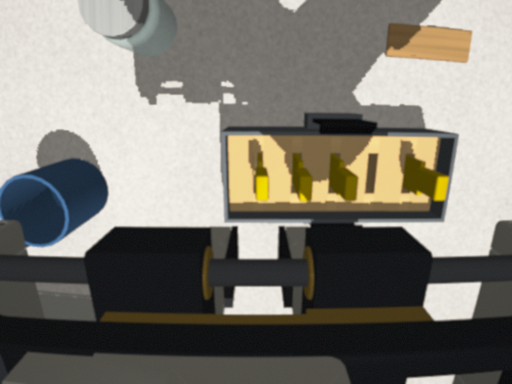

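View pics/t2.png

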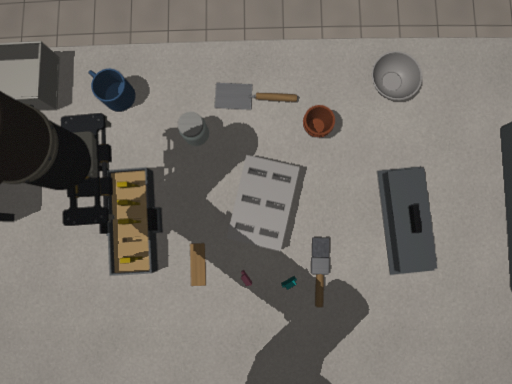

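```bash
python3 -m inch '0.55 0.16 0 -0.05 0 0 0.02;0.55 0.32 0 -0.1 0 0 0.05;0.55 0.48 0 -0.1 0 0 0.1;0.55 0.64 0 -0.1 0 0 0.2;0.55 0.8 0 -0.1 0 0 0.3;0.55 0.9 0 -0.1 0 0 0.42;0.55 1 0 -0.1 0 0 0.55;0.55 1 0 -0.1 0 0 0.7;0.55 1 0 -0.1 0 0 0.7;0.55 1 0 -0.1 0 0 0.7'; python3 go.py 569 -150 220 -175
```

```text
t: 33.45
eef_pos: [0.5982, -0.0028, 0.2158]
ee_rot: [3.14, -0.002, -2.241]
force: [0.2, 0.6, 0.6]
width: 0.0394
[ 0.4449 -0.2285 -0.0135] [ 5.000e-04 -1.800e-03  7.763e-01] now [598.2  -2.8 215.8] [ 1.7993e+02 -9.0000e-02 -1.2842e+02] F [0.2 0.6 0.6] w 39.4 t 33.45
```

```bash
python3 -m inch '0.55 0.11 -0.06 0 0 0 0.14;0.55 0.22 -0.12 0 0 0 0.28;0.55 0.33 -0.17 0 0 0 0.42;0.55 0.445 -0.228 0 0 0 0.56;0.55 0.445 -0.228 0 0 0 0.7;0.55 0.445 -0.228 0 0 0 0.776;0.55 0.445 -0.228 0 0 0 0.776;0.55 0.445 -0.228 0 0 0 0.776'; python3 go.py 569 -335 220 -175
```

```text
t: 34.25
eef_pos: [0.5688, -0.1492, 0.2166]
ee_rot: [3.142, -0.001, -3.052]
force: [0.3, 0.3, 0.4]
width: 0.04
[ 0.0546 -0.6171 -0.0112] [ 0.0001 -0.0005  0.002 ] now [ 568.8 -149.2  216.6] [ 1.8000e+02 -3.0000e-02 -1.7488e+02] F [0.3 0.3 0.4] w 40.0 t 34.25
```

```bash
python3 -m inch '0.55 0.01 -0.16 0 0 0 0;0.55 0.03 -0.32 0 0 0 0;0.55 0.05 -0.48 0 0 0 0;0.55 0.055 -0.617 -0.01 0 0 0;0.55 0.055 -0.617 -0.01 0 0 0;0.55 0.055 -0.617 -0.01 0 0 0;0.55 0.055 -0.617 -0.01 0 0 0'
cat > lidw.py <<'E'
import sys; from h import *
f=grab('wrist',sys.argv[1]); P=np.zeros(f['img'].shape); C,uv=cloud(f,np.ones(P.shape[:2],bool)); P[uv[:,1],uv[:,0]]=C; z=P[...,2]
m=(z>.095)&(z<.115)&(P[...,1]<-.2); print('grip',m.sum(),rect(P[m]),np.median(z[m]))
m=(z>.068)&(z<.081)&(P[...,1]<-.2); print('roof',m.sum(),rect(P[m]))
m=(z>.021)&(z<.034)&(P[...,1]<-.2)&(abs(P[...,0]-.495)<.14); print('flange',m.sum(),rect(P[m]))
E
python3 lidw.py l1; python3 go.py 494 -342 130 -175
```

```text
t: 34.95
eef_pos: [0.5678, -0.3347, 0.2197]
ee_rot: [3.141, -0.0, -3.055]
force: [-0.0, 0.6, -0.5]
width: 0.0393
grip 3825 (array([ 545.3, -462.5]), 267.5, 258.5, 0.0) 0.10548810149244625
roof 17528 (array([ 543.7, -446. ]), 301.6, 290.2, -87.5)
flange 2888 (array([ 506. , -442.1]), 310.2, 242.3, -87.1)
[ 0.2479 -0.0039  0.2998] [ 0.0002 -0.     -0.0008] now [ 568.  -334.4  219.9] [ 179.99   -0.   -175.05] F [-0.1 -0.5  0.5] w 39.3 t 35.0
```

View pics/l1.png

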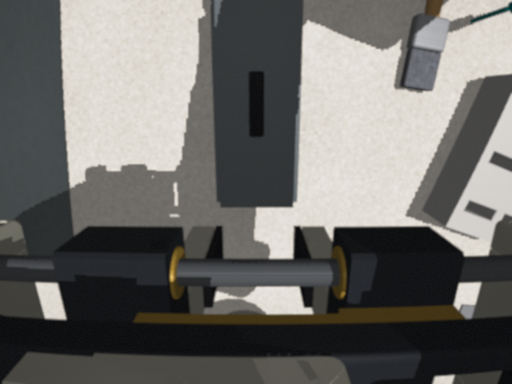

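```bash
sed -i 's/(P\[...,1\]<-.2)/(P[...,1]<-.26)\&(P[...,1]>-.42)\&(abs(P[...,0]-.495)<.14)/' lidw.py
cat >> lidw.py <<'E'
m=(P[...,1]<-.43)&(z>.03)&(z<.25); print('other',m.sum(),P[m].min(0).round(3),P[m].max(0).round(3))
E
python3 lidw.py l2
```

```text
grip 994 (array([ 494.8, -342.4]), 59.2, 14.1, 5.1) 0.10664085861434586
roof 15441 (array([ 501.3, -341.7]), 211.7, 82.7, 4.8)
flange 1568 (array([ 498.3, -341.9]), 233.6, 103.9, 4.9)
other 13121 [ 0.395 -0.592  0.03 ] [ 0.7   -0.587  0.131]
```

```bash
python3 go.py 494.8 -342.4 80 -175.1
```

```text
[ 0.2456 -0.0056  0.4669] [0.0001 0.0001 0.0008] now [ 568.  -334.4  220.1] [ 1.8000e+02  1.0000e-02 -1.7505e+02] F [-0.8  0.2 -0. ] w 39.5 t 35.05
```

```bash
python3 -m inch '0.55 0.12 -0.003 0.05 0 0 0;0.55 0.246 -0.006 0.15 0 0 0;0.55 0.246 -0.006 0.25 0 0 0;0.55 0.246 -0.006 0.3 0 0 0;0.55 0.246 -0.006 0.37 0 0 0;0.55 0.246 -0.006 0.43 0 0 0;0.55 0.246 -0.006 0.465 0 0 0;0.55 0.246 -0.006 0.465 0 0 0;0.55 0.246 -0.006 0.465 0 0 0'; python3 go.py 494.8 -342.4 79.5 -175.1
```

```text
t: 35.95
eef_pos: [0.4949, -0.3434, 0.0812]
ee_rot: [-3.141, 0.0, -3.057]
force: [1.0, -0.2, 0.6]
width: 0.0397
[0.0001 0.0034 0.0056] [-0.0005  0.0005 -0.0007] now [ 494.9 -343.4   81.2] [-1.7997e+02  3.0000e-02 -1.7514e+02] F [ 1.  -0.2  0.6] w 39.7 t 35.95
```

```bash
python3 -m inch '0.55 0 0.003 0.002 0 0 0;1 0 0.003 0.002 0 0 0;1 0 0.003 0.002 0 0 0;1 0 0.003 0.002 0 0 0;1 0 0.003 0.002 0 0 0;1 0 0.003 0.002 0 0 0;1 0 0.003 -0.03 0 0 0;1 0 0.003 -0.1 0 0 0;1 0 0.003 -0.2 0 0 0;1 0 0.003 -0.32 0 0 0;1 0 0.003 -0.45 0 0 0;1 0 0.003 -0.45 0 0 0' 50; python3 go.py 569 -150 230 -176.65
python3 - <<'E'
from h import *
grab('wrist','l3'); grab('scene','s3')
E
```

```text
t: 37.15
eef_pos: [0.4968, -0.3444, 0.2222]
ee_rot: [-3.136, 0.008, -3.057]
force: [1.3, -0.3, -1.5]
width: 0.0126
[-0.2946  0.6253 -0.0269] [-0.005   0.0079  0.0247] now [ 496.8 -344.4  222.2] [-179.69    0.47 -175.17] F [ 1.3 -0.3 -1.5] w 12.6 t 37.15
```

View pics/l3.png

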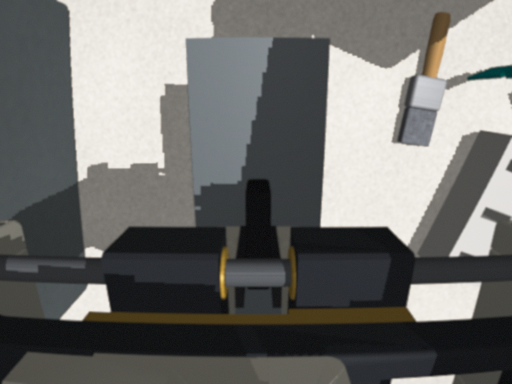

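View pics/s3.png

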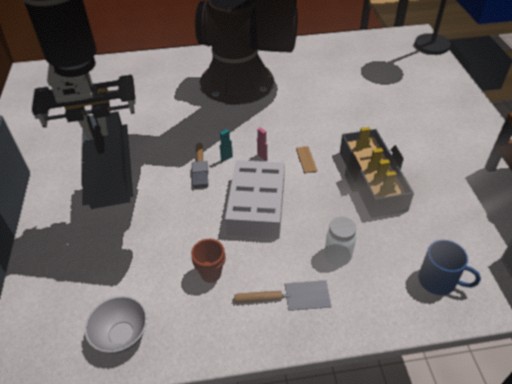

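```bash
python3 -m inch '1 0 0.05 -0.02 0 0 0;1 0 0.15 -0.02 0 0 0;1 0 0.27 -0.02 0 0 0;1 0 0.39 -0.02 0 0 0;1 0 0.51 -0.02 0 0 0;1 0 0.63 -0.02 0 0 0.01;1 0 0.75 -0.02 0 0 0.02;1 0 0.86 -0.02 0 0 0.024;1 0 0.95 -0.02 0 0 0.024;1 0 1 -0.02 0 0 0.024;1 0 1 -0.02 0 0 0.024;1 0 1 -0.02 0 0 0.024'; python3 go.py 498.4 240 230 -176.65
```

```text
t: 38.45
eef_pos: [0.4685, -0.0435, 0.2209]
ee_rot: [-3.141, -0.001, -3.082]
force: [-0.3, -0.6, -1.2]
width: 0.0125
[-0.1559  0.9372 -0.0309] [-0.0003 -0.0013  0.0012] now [468.5 -43.5 220.9] [-1.7998e+02 -8.0000e-02 -1.7658e+02] F [-0.3 -0.6 -1.2] w 12.5 t 38.45
```

```bash
python3 -m inch '1 -0.01 0.05 -0.02 0 0 0;1 -0.03 0.15 -0.03 0 0 0;1 -0.05 0.27 -0.03 0 0 0;1 -0.07 0.39 -0.03 0 0 0;1 -0.09 0.51 -0.03 0 0 0;1 -0.11 0.63 -0.03 0 0 0;1 -0.13 0.75 -0.03 0 0 0;1 -0.15 0.86 -0.03 0 0 0;1 -0.156 0.937 -0.03 0 0 0;1 -0.156 0.937 -0.03 0 0 0;1 -0.156 0.937 -0.03 0 0 0;1 -0.156 0.937 -0.03 0 0 0'; python3 go.py 498.4 292.7 230 -176.65
cat > lidt.py <<'E'
from h import *; import sys
T=pose(); f=grab('wrist',sys.argv[1]); C,uv=cloud(f,np.ones(f['range_z'].shape,bool)); p=(C-T[:3,3])@T[:3,:3]*1000
s=(p[:,2]>-6)&(p[:,2]<14)&(abs(p[:,1])<48)&(p[:,0]>30)&(p[:,0]<130); q=p[s]
A=np.c_[q[:,:2],np.ones(len(q))]; c=np.linalg.lstsq(A,q[:,2],rcond=None)[0]; print('roof plane tool z=',c.round(4),'(tilt deg',np.degrees(c[:2]).round(2),')n',len(q))
r=rect(q); print('roof rect',r,'x',np.percentile(q[:,0],[1,99]).round(1)); 
for a in range(30,115,15):
    k=(q[:,0]>a)&(q[:,0]<a+15)
    if k.sum()>20: print(a,np.percentile(q[k,1],[1,99]).round(1),q[k,1].mean().round(1))
E
python3 lidt.py l4
```

```text
t: 39.65
eef_pos: [0.4994, 0.2384, 0.2301]
ee_rot: [-3.141, -0.001, -3.084]
force: [0.3, -0.0, -2.3]
width: 0.0126
[-0.0069  0.1808  0.0003] [-0.0007 -0.0007 -0.0009] now [499.4 238.4 230.1] [-1.7996e+02 -4.0000e-02 -1.7670e+02] F [ 0.3 -0.  -2.3] w 12.6 t 39.65
roof plane tool z= [1.0000e-03 1.1000e-03 5.1543e+00] (tilt deg [0.06 0.06] )n 19376
roof rect (array([70911.5,   329.5]), 82657.8, 81863.5, -89.9) x [ 30.9 110.9]
30 [-39.6  40.5] 0.4
45 [-39.7  40.5] 0.4
60 [-39.8  40.6] 0.5
75 [-40.   40.2] 0.1
90 [-39.7  40.5] 0.4
105 [-39.8  40.5] 0.4
```

View pics/l4.png

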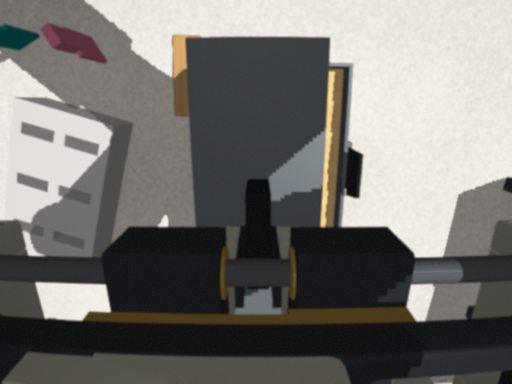

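```bash
python3 -m inch '1 -0.003 0.05 0 0 0 0;1 -0.006 0.12 0 0 0 0;1 -0.006 0.18 0.03 0 0 0;1 -0.006 0.18 0.1 0 0 0;1 -0.006 0.18 0.1 0 0 0;1 -0.006 0.18 0.1 0 0 0;1 -0.006 0.18 0.1 0 0 0'; python3 go.py 498.4 292.3 139 -176.65;  python3 - <<'E'
from h import *
import time
f=grab('wrist','l5')
P=np.zeros(f['img'].shape); C,uv=cloud(f,np.ones(P.shape[:2],bool)); P[uv[:,1],uv[:,0]]=C; z=P[...,2]
for _ in range(1):
    b=(abs(P[...,0]-.4984)<.14)&(abs(P[...,1]-.2927)<.08); m=b&(z>.06)&(z<.072); print(rect(P[m]))
E
python3 go.py 498.4 292.3 139 -176.65
```

```text
t: 40.4
eef_pos: [0.4985, 0.2941, 0.2012]
ee_rot: [3.141, 0.001, -3.083]
force: [0.8, -0.3, -1.9]
width: 0.0122
[ 0.0008 -0.006   0.2072] [0.0002 0.0008 0.0004] now [498.5 294.1 201.2] [ 1.7999e+02  5.0000e-02 -1.7663e+02] F [ 0.8 -0.3 -1.9] w 12.2 t 40.4
(array([0., 0.]), 0.0, 0.0, 0.0)
[ 0.001  -0.0057  0.2078] [0.0006 0.001  0.0001] now [498.5 294.  201.3] [ 1.7996e+02  6.0000e-02 -1.7664e+02] F [-0.2  0.2  0. ] w 12.3 t 40.45
```

View pics/l5.png

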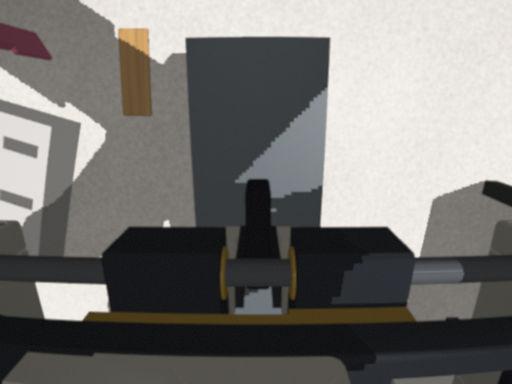

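```bash
python3 -m inch '1 0.001 -0.005 0.04 0 0 0;1 0.001 -0.005 0.09 0 0 0;1 0.001 -0.005 0.14 0 0 0;1 0.001 -0.005 0.175 0 0 0;1 0.001 -0.005 0.175 0 0 0;1 0.001 -0.005 0.175 0 0 0'; python3 go.py 498.4 292.3 139 -176.65
```

```text
t: 41.05
eef_pos: [0.4982, 0.292, 0.1482]
ee_rot: [-3.141, 0.0, -3.083]
force: [-0.0, 0.2, -1.5]
width: 0.0125
[-0.0008  0.0009  0.0306] [-0.0002  0.0002  0.    ] now [498.2 292.  148.2] [-1.7999e+02  1.0000e-02 -1.7665e+02] F [-0.   0.2 -1.5] w 12.5 t 41.05
```

```bash
python3 -m inch '1 0 0 0.01 0 0 0;1 0 0 0.02 0 0 0;1 0 0 0.03 0 0 0;1 0 0 0.03 0 0 0'; python3 -m inch '1 0 0 0.007 0 0 0;1 0 0 0.015 0 0 0;1 0 0 0.015 0 0 0';  python3 go.py 498.4 292.3 122 -176.65
```

```text
t: 41.45
eef_pos: [0.4979, 0.2922, 0.1388]
ee_rot: [3.141, 0.0, -3.083]
force: [-0.9, 0.2, -2.3]
width: 0.0123
t: 41.75
eef_pos: [0.499, 0.2927, 0.1359]
ee_rot: [3.14, 0.003, -3.082]
force: [-0.8, 0.4, 5.5]
width: 0.0124
[ 0.0022 -0.0013  0.0463] [0.0011 0.0025 0.0007] now [499.  292.7 135.9] [ 1.7994e+02  1.5000e-01 -1.7661e+02] F [-0.8  0.4  5.5] w 12.4 t 41.75
```

```bash
python3 -m inch '1 0 0 0.007 0 0 0;1 0 0 0.013 0 0 0;1 0 0 0.013 0 0 0'; python3 -m inch '1 0 0 0.007 0 0 0;1 0 0 0.013 0 0 0;1 0 0 0.013 0 0 0'
```

```text
t: 42.05
eef_pos: [0.4997, 0.293, 0.133]
ee_rot: [3.14, 0.004, -3.082]
force: [-0.3, -0.9, 9.6]
width: 0.0124
t: 42.35
eef_pos: [0.4998, 0.2936, 0.1291]
ee_rot: [3.139, 0.005, -3.082]
force: [0.5, 2.3, 8.2]
width: 0.0124
```

```bash
python3 -m inch '1 0 0 0.007 0 0 0;1 0 0 0.013 0 0 0;1 0 0 0.013 0 0 0'; python3 -m inch '1 0 0 0.007 0 0 0;1 0 0 0.013 0 0 0;1 0 0 0.013 0 0 0'
```

```text
t: 42.65
eef_pos: [0.4977, 0.2919, 0.1225]
ee_rot: [-3.141, -0.0, -3.083]
force: [-0.4, 0.3, -2.4]
width: 0.0125
t: 42.95
eef_pos: [0.4978, 0.2917, 0.1218]
ee_rot: [-3.141, 0.001, -3.082]
force: [-11.8, -3.8, 25.2]
width: 0.0127
```

```bash
python3 -m inch '0.55 0 0 -0.01 0 0 0;0.55 0 0 -0.01 0 0 0;0.55 0 0 -0.01 0 0 0;0.55 0 0 -0.01 0 0 0;0.55 0 0 -0.1 0 0 0;0.55 0 0 -0.25 0 0 0;0.55 -0.15 0 -0.4 0 0 0;0.55 -0.3 0 -0.4 0 0 0;0.55 -0.3 0 -0.4 0 0 0;0.55 -0.3 0 -0.4 0 0 0'
python3 - <<'E'
from h import *
f=grab('wrist','e1'); grab('scene','e2'); grab('top','e3')
P=np.zeros(f['img'].shape); C,uv=cloud(f,np.ones(P.shape[:2],bool)); P[uv[:,1],uv[:,0]]=C; z=P[...,2]
b=(abs(P[...,0]-.4984)<.15)&(abs(P[...,1]-.2927)<.09)
m=b&(z>.112)&(z<.122); print('roof',rect(P[m]),np.median(z[m]))
q=P[m];A=np.c_[q[:,:2],np.ones(len(q))]; print('tilt deg',np.degrees(np.linalg.lstsq(A,q[:,2],rcond=None)[0][:2]).round(2))
m=b&(z>.14)&(z<.16); print('grip',rect(P[m]),np.median(z[m]))
m=b&(z>.060)&(z<.078); print('flange',rect(P[m]),np.median(z[m]))
m=b&(z>.080)&(z<.1); print('catch',m.sum(),rect(P[m]),np.median(z[m]),z[m].max())
E
python3 -m inch '0.55 0 0 0 0 0 0'
```

```text
t: 43.95
eef_pos: [0.5886, 0.2969, 0.2372]
ee_rot: [-3.14, -0.002, -3.085]
force: [-0.6, -0.3, -1.0]
width: 0.0395
roof (array([516.4, 293.1]), 187.4, 82.8, 3.4) 0.11683646761253297
tilt deg [0.1  0.02]
grip (array([497.6, 291.8]), 59.5, 14.2, 3.0) 0.14864122580307831
flange (array([514.2, 293. ]), 211.0, 103.7, 3.3) 0.06997420852033104
catch 976 (array([498.4, 292.9]), 118.7, 49.4, -86.7) 0.08660676619530491 0.08963711344722236
t: 44.2
eef_pos: [0.5868, 0.2973, 0.2387]
ee_rot: [-3.141, -0.0, -3.082]
force: [0.1, 0.4, -0.1]
width: 0.0393
```

View pics/e1.png

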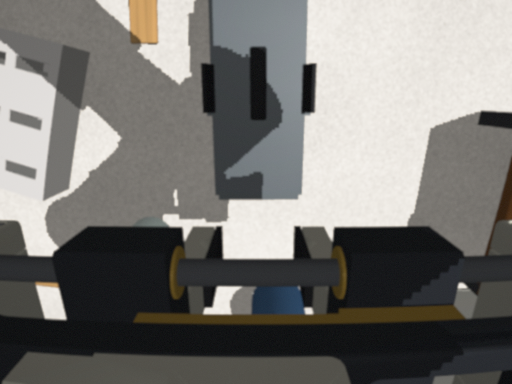

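View pics/e2.png

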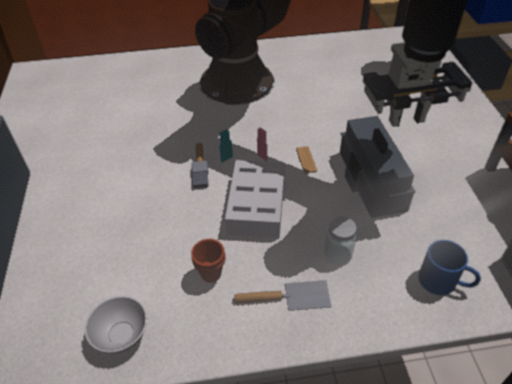

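View pics/e3.png

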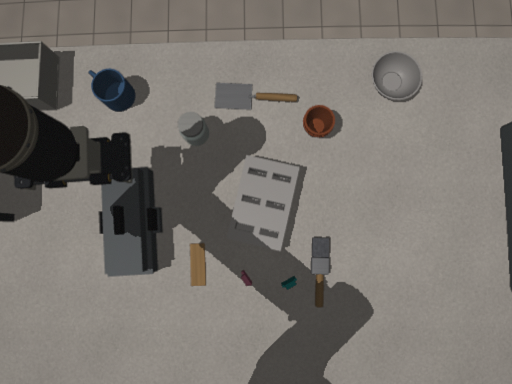

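The lid is seated: roof at 116.8 mm and level, flange top at 70 mm. The catches (e1 px (208,88) and (309,88)) span 118.7 mm, the same as at rest. The jar and pots are upright, and all six wells are empty.

```bash
python3 -c "
from station import arm
print(arm.job_done())"
```

```text
the job is handed in; nothing more can be done
None
```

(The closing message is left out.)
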